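# Charge the ball mill and select its speed

## Task

With the scoop, move at least four of the white grinding balls from the black tray into the mill's steel jar, spilling none and never touching a ball with the gripper; the others stay in the tray. Only then turn the mill's selector so that its pointer is at the red dot. Stand the scoop back in the middle of its black mat, bowl down, and leave the other things on the bench as they are.

Things in the scene. Friction and masses are not known exactly. Their poses are not given: they have to be found in the camera images.
- scoop: loose scoop, 0.2 kg. Origin: centre of the underside of its steel bowl; x out of the open front, z up as it stands. Bowl 70 long (x +-35), 76 wide, sides 24 and back wall 30 high, sheet 2.5. Red flat handle in the x-z plane, 14 thick (y) x 22, 125 long, from its foot at (-37, 0, 16) leaning back 35 degrees from z: direction (-0.574, 0, 0.819)
- scoop_grip (a point): point to hold the scoop: on the handle's centre line, 85 along it from its foot, 40 below its free end; in the scoop's frame (-86, 0, 86); axes are the scoop's
- scoop_lip (a point): middle of the lower front edge of the scoop's bowl, in the scoop's frame (35, 0, 0); axes are the scoop's
- mat: fixed black rubber mat where the scoop stands, 160 (x) x 130 (y) x 4 thick. Origin: centre of its underside on the bench
- tray: fixed black tray holding the balls. Origin on the bench, x to its far end. Inside x -90 to 110, y +-66. Flat floor, 6 above the bench; from x = 65 a 45 degree ramp rises to the far wall. Far and side walls 52 high, near wall 32. Upright funnel walls narrow the inside from y +-66 at x = 25 to +-45 from x = 70 on. Balls lie near the far end
- tray_end (a point): middle of the line where the tray's floor meets the ramp: in the tray's frame (65, 0, 6); axes are the tray's
- tray_mid (a point): middle of the tray at bench height: in the tray's frame (10, 0, 0)
- mill: fixed white ball mill with a red band, 250 (x) x 170 (y) x 60 high (deck). Origin: centre of its underside. Carries an open steel jar on its deck at x = 50 and the selector at x = -68 (both y = 0), with coloured dots on the deck around the selector
- jar_mid (a point): on the axis of the round steel grinding jar (inner diameter 106, wall 4, inside 55 deep), 20 above its inner floor, 85 above the bench
- jar_rim (a point): centre of the jar's mouth, 120 above the bench
- selector (a joint): angle of the black selector knob, rad, growing clockwise seen from above, range 0 to 2.1, stays where it is left. White pointer line on one end of the bar; at 0 it points along the mill's -x to the white dot; yellow dot at 0.65, red dot at 1.30, blue dot at 1.95
- selector_grip (a point): on the selector's axis, at the height to grip, 97 above the bench. The grip is a bar 42 long x 14 thick x 32 tall, top 104 above the bench; this point turns with it: its x axis lies along the bar and the pointer is at -x
- reagent: amber jar with blue cap, 54 across x 110, loose bystander; origin under its centre
- beaker: glass beaker, 64 across x 85, loose bystander; origin under its centre
- slidebox: purple slide box, 85 x 60 x 32, loose bystander; origin under its centre
- sampletub: clear jar with white cap, 60 across x 60, loose bystander; origin under its centre
- marker: marker pen lying on the bench, 125 long, 17 thick, loose bystander; origin under its middle
- ball0_center (a point): centre of a white ceramic grinding ball, 20 in diameter, 25 g, one of six alike
- ball1_center (a point): centre of a white ceramic grinding ball, 20 in diameter, 25 g, one of six alike
- ball2_center (a point): centre of a white ceramic grinding ball, 20 in diameter, 25 g, one of six alike
- ball3_center (a point): centre of a white ceramic grinding ball, 20 in diameter, 25 g, one of six alike
- ball4_center (a point): centre of a white ceramic grinding ball, 20 in diameter, 25 g, one of six alike
- ball5_center (a point): centre of a white ceramic grinding ball, 20 in diameter, 25 g, one of six alike

How it is judged:
By the outcome, as a careful person would: the job done as asked, in the order asked, and still so for the second after the job is handed in, with the robot touching nothing.
It also fails if it takes over 70 s, if anything falls off the work surface, if the arm or the gripper's body presses on something with over 40 N, if the wrist force passes 120 N, or if a joint passes its speed limit or range.

## Robot

A 7-joint arm with a two-finger parallel gripper is mounted at the origin on the work surface. World frame = base frame: x ahead of the robot, y to its left, z up, the work surface at z = 0. Lengths are in m, angles in rad, forces in N, time in s.
With the tool pointing down it reaches from about 0.425 to 1.025 m from the base axis. Payload 9.4 kg.
Tool frame: the origin (TCP) lies midway between the tips of the shut fingers; the grasp point (between the pads) lies r.pinch_z behind it (r.pinch_z is the distance from the TCP to the grasp point, in m); z points along the fingers, y is the line along which they close (so a half turn about z gives the same grasp; the last joint's range is limited). The gripper opens to 85 mm and grips with 20 to 120 N. Pads are 22 mm wide; open, the fingers measure 114 mm over their backs; the gripper's body (76 mm by 85 mm) begins 54 mm behind the grasp point. The pads swing forward as they close: fully open they stand 13 mm farther back than shut.
Start: joints at [-0.077, 0.599, -0.003, 1.599, 0.002, 0.943, -0.08], TCP at [0.725, -0, 0.231] pointing down, gripper open.
Joint ranges: [-2.57, 2.57], [-0.35, 1.97], [-1.29, 1.29], [0.11, 2.56], [-1.05, 4.19], [0.11, 1.86], [-2.63, 2.63]. Speed limits (rad/s): [2.22, 2.22, 3.01, 3.01, 3.14, 3.14, 3.14].

## Interface

Orientations are given as a unit quaternion [w, x, y, z].
In Python, from bench import r, imaging, nets gives the robot as it stands. The module is installed in compiled form; this text tells all that it offers.
- The arm moves only by the tool arm_command, never from a script. Its argument "motion" is a list of rows, each an object with "jaw": the opening, from -1 (shut) to 1 (fully open); "dp": the shift along the tool's x, y, z in m, a list of three; "twist": the turn about the tool's z in degrees. A call has 1 to 12 rows; each row shifts and turns the commanded pose from where the row before left it, along the tool's axes as they then stand; what a row does not reach is not made up. A row lasts 1/12 s, in which the tool goes at most 41.7 mm and 7.16 degrees, less where a joint would pass 70% of its speed; a pose out of reach is approached as far as the arm can. A call is refused whole if a number of a shift passes 0.0417 or a number of a turn 7.16, either way. A call with a gripper value outside its range is refused whole. The fingers move at their own pace and stop on an object; "squeeze" is the grip in N (left out, the last holds). Time passes only in rows, so rows that do not move let the fingers close. It gives the time, the measured TCP pose, the force, the opening and the grip force at its end, in the units of the state.
- r.get_obs(): the state, without advancing time (a new reading comes with each control period).
- imaging.grab_frame(name): name is "scene" or "side" or "wrist"; returns (picture, depth): 480x640x3 uint8, red, green, blue; 480x640 float32, m along the optical axis (not along the pixel's ray), 0 where there is no reading.
- imaging.calibration(name): a dict with "vertical_fov" (degrees; the focal length in pixels is half the picture's height over the tangent of half this angle, whatever the lens; pixels are square), "cx", "cy" (the principal point, pixels), "view" (4x4, takes a point from world to camera coordinates). Camera axes: x right, y up, looking along -z (the intrinsics and any distortion apply to the point x, -y, -z); pixel columns grow to the right and rows downward; lengths in m; the calibration is good to about 2 mm. A picture is of the moment at which its call begins: read the wrist's pose just before it. calibration takes no time and is no camera call; for the wrist camera it gives the pose at the moment of the call.
- r.hand_in(): hands the job in; it is judged then, once.
Trained networks look in the newest picture that a camera, given by its name, has taken for a name from the list of things; names that differ only in an ending like _2 or _b are one class to them, and where a whole thing is asked for, a point or a joint stands for the part that bears it (a point fixed in the world has none). Each returns a list of dicts, best first, with "score" (0 to 1); they miss things now and then, are a little off and sometimes report something else, mostly with a low value. They report only what shows in the picture. A call takes as long as a camera call.
- nets.find_in(camera, thing): "box" ([left, top, right, bottom] in pixels, round what is visible of it).
The state is a dict: "clock": time; "q": joint angles; "joint_velocities": joint speeds; "joint_torque": joint torques, N m; "ee_pos": TCP position; "tool_rot": TCP orientation; "ft_force": force on the tool from outside, world axes, zero at the start; "ft_torque": the same for the moment, N m; "gripper_width": finger opening in m; "grip_force": force on a finger pad.
Only numpy, scipy, OpenCV 4.12 (cv2) and the standard library are available. Lean on these libraries where they do the work, as an engineer would, in place of code of your own. Each camera call takes 0.05 s, during which the arm holds its last target. There are 200 camera calls.

## Working session

There is one attempt and no reset: what is moved stays moved. The work goes in short steps, Python scripts to look and compute and a tool call to move; the robot and the scene stay as the last step left them, time stands still between calls to the robot, and variables do not carry over. Pictures are saved under pics/ and viewed, at most 10 in all, crops included, and the job is handed in when it is done.

Besides the shell and the picture viewer there is one more tool, called by a JSON object that holds its "fn" and its "kwargs", one argument or row to a line. arm_command: Moves the arm, as the interface text tells. Its arguments: {"type":"object","properties":{"motion":{"type":"array","items":{"type":"object","properties":{"jaw":{"type":"number"},"dp":{"type":"array","items":{"type":"number"}},"twist":{"type":"number"}}}},"squeeze":{"type":"number"}},"required":["motion"]}

```bash
mkdir -p pics; ls
cat > h.py <<'E'
import numpy as np, cv2
from bench import r, imaging, nets
def cal(n):
    c=imaging.calibration(n); f=240/np.tan(np.radians(c["vertical_fov"])/2)
    return f,c["cx"],c["cy"],np.array(c["view"]),c
def cloud(n):
    f,cx,cy,V,c=cal(n); im,d=imaging.grab_frame(n)
    v,u=np.mgrid[0:480,0:640]
    P=np.stack([(u-cx)/f*d,-(v-cy)/f*d,-d,np.ones_like(d)],-1)@np.linalg.inv(V).T
    P=P[...,:3]; P[d==0]=np.nan
    return im,d,P
def proj(n,p):
    f,cx,cy,V,c=cal(n); q=V@np.append(p,1); return cx+f*q[0]/-q[2], cy+f*q[1]/q[2]
def save(im,name): cv2.imwrite("pics/"+name,im[...,::-1])
E
python3 - <<'E'
from h import *
np.set_printoptions(precision=3,suppress=True)
o=r.get_obs(); print({k:np.round(v,3) for k,v in o.items()}, r.pinch_z)
ims=[]
for n in["scene","side","wrist"]:
    im,d,P=cloud(n); print(n,cal(n)[4]); np.savez(n+"0.npz",im=im,d=d,P=P); ims.append(im)
    for t in["scoop","mat","tray","mill","jar_mid","selector","reagent","beaker","slidebox","sampletub","marker","ball0_center"]:
        for x in nets.find_in(n,t)[:6 if 'ball' in t else 1]:
            b=np.round(x["box"]).astype(int); u,v=(b[0]+b[2])//2,(b[1]+b[3])//2
            print(n,t,round(x["score"],2),b,P[min(v,479),min(u,639)])
    save(im,n+"0.png")
E
```

```text
pics
{'clock': np.float64(0.0), 'q': array([-0.077,  0.6  , -0.003,  1.6  ,  0.002,  0.943, -0.08 ]), 'joint_velocities': array([-0.001, -0.   ,  0.001, -0.001, -0.   , -0.   , -0.001]), 'joint_torque': array([ -0.001, -77.644,   1.565, -25.8  ,   0.012,   0.009,   0.   ]), 'ee_pos': array([ 0.725, -0.   ,  0.23 ]), 'tool_rot': array([-0.001,  0.707,  0.707, -0.001]), 'ft_force': array([-0.682, -0.903,  0.101]), 'ft_torque': array([-0.036,  0.012,  0.035]), 'grip_force': np.float64(0.0), 'gripper_width': np.float64(0.085)} 0.0187
scene {'vertical_fov': 44.466862069514036, 'cx': 322.1147132652897, 'cy': 241.45709080733903, 'view': array([[ 0.437,  0.899, -0.015, -0.255],
       [-0.649,  0.327,  0.687,  0.323],
       [ 0.623, -0.291,  0.726, -1.626],
       [ 0.   ,  0.   ,  0.   ,  1.   ]])}
scene scoop 0.72 [115 258 206 319] [ 0.525 -0.329  0.047]
scene mat 0.74 [132 278 225 331] [ 0.548 -0.307  0.008]
scene tray 0.56 [270 220 378 298] [0.568 0.012 0.005]
scene mill 0.73 [377 155 508 251] [0.62  0.266 0.107]
scene jar_mid 0.79 [381 154 505 252] [0.625 0.264 0.112]
scene selector 0.
[... 1438 characters left out ...]
871794, 'view': array([[ 1.   , -0.   ,  0.001, -0.725],
       [ 0.001,  0.956, -0.293,  0.038],
       [-0.001,  0.293,  0.956, -0.379],
       [ 0.   ,  0.   ,  0.   ,  1.   ]])}
wrist scoop 0.67 [168 175 185 197] [0.59  0.022 0.025]
wrist mat 0.57 [106 392 245 468] [0.696 0.017 0.316]
wrist tray 0.58 [ 41  41 291 316] [0.574 0.027 0.007]
wrist jar_mid 0.59 [106 391 246 468] [0.696 0.017 0.316]
wrist beaker 0.79 [295 362 348 421] [ 0.729 -0.192  0.053]
wrist slidebox 0.67 [  0  30  86 108] [0.49  0.123 0.032]
wrist sampletub 0.94 [289 278 345 353] [ 0.725 -0.097  0.061]
wrist marker 0.64 [ 31 236  80 347] [ 0.443 -0.093  0.016]
wrist ball0_center 0.62 [204 168 225 191] [0.627 0.028 0.025]
```

View pics/scene0.png

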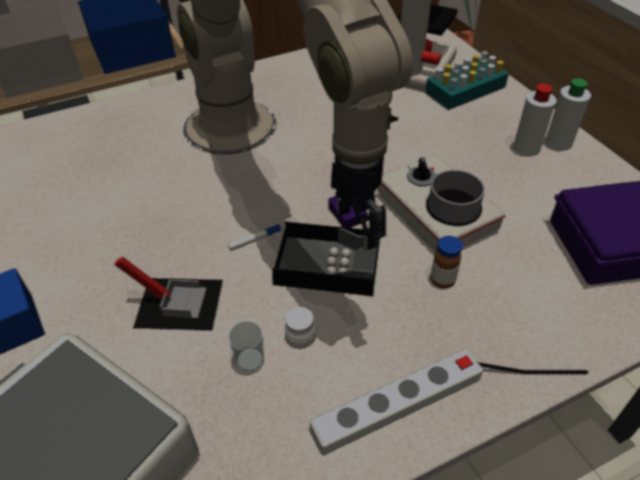

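View pics/side0.png

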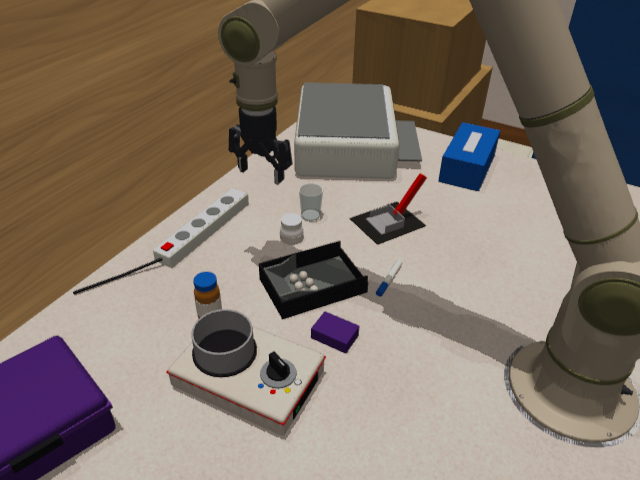

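View pics/wrist0.png

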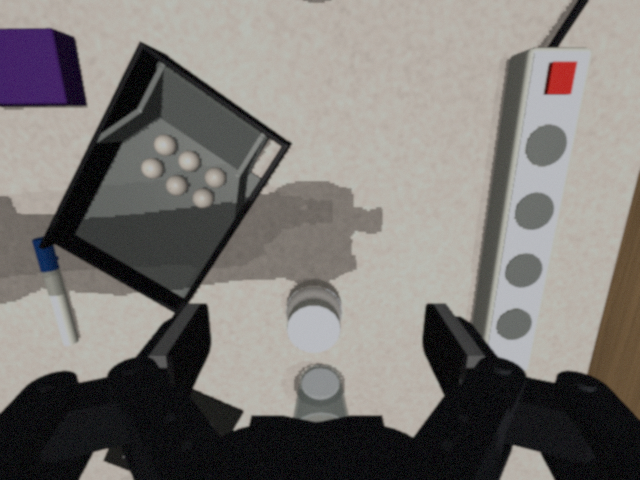

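The pictures show the scoop on its mat (scene 170,295) with the handle leaning away at left. The tray's far end and funnel are at wrist (215,95), with six balls around wrist (185,172). The jar and selector are on the mill (side 222,340 and 277,372), and the pointer is near the white dot. Next I'll get rough poses from the point clouds.

```bash
cat > a.py <<'E'
from h import *
np.set_printoptions(precision=4,suppress=True)
D={n:np.load(n+"0.npz") for n in["scene","side","wrist"]}
for n in D:
    im=D[n]["im"].astype(int);P=D[n]["P"]; R,G,B=im[...,0],im[...,1],im[...,2]
    fin=np.isfinite(P[...,0])
    def near(x,y,rr): return fin&(np.hypot(P[...,0]-x,P[...,1]-y)<rr)
    z=P[...,2]
    bench=near(.6,.0,.35)&(R>150)&(z<.02); print(n,"bench z",np.median(z[bench]),np.std(z[bench]))
    if n!="wrist":
        m=near(.5,-.33,.15)&(R>110)&(G<60)&(z>.02); Q=P[m]; c=Q.mean(0); U,S,Vt=np.linalg.svd(Q-c,full_matrices=False)
        a=Vt[0]*np.sign(Vt[0][2]); print(n,"handle n",m.sum(),c,a,"yaw",np.degrees(np.arctan2(-a[1],-a[0])),"top",Q[(Q@a).argmax()],"low",Q[(Q@a).argmin()])
        # mat
        m=near(.54,-.29,.14)&(R<45)&(z>-.01)&(z<.012); Q=P[m][:,:2].astype(np.float32); print("mat",m.sum(),cv2.minAreaRect(Q),np.median(z[m]))
        # jar rim
        m=near(.63,.27,.09)&(z>.105)&(z<.135); Q=P[m]; Q=Q[Q[:,2]>np.percentile(Q[:,2],30)]; A=np.c_[2*Q[:,:2],np.ones(len(Q))]; s=np.linalg.lstsq(A,(Q[:,:2]**2).sum(1),rcond=None)[0]
        print("jar",len(Q),s[:2],np.sqrt(s[2]+s[0]**2+s[1]**2),np.median(Q[:,2]))
        m=near(.49,.305,.035)&(z>.08)&(z<.115)&(R<90); Q=P[m]; T=Q[Q[:,2]>.095]; print("knob",len(T),cv2.minAreaRect(T[:,:2].astype(np.float32)),T.mean(0),np.percentile(Q[:,2],98))
        m=near(.58,.28,.2)&(z>.05)&(z<.07); Q=P[m]; print("deck",cv2.minAreaRect(Q[:,:2].astype(np.float32)),np.median(Q[:,2]))
    # tray walls
    m=near(.59,.02,.15)&(R<70)&(z>.028)&(z<.06); Q=P[m]; print("tray>28",m.sum(),cv2.minAreaRect(Q[:,:2].astype(np.float32)))
    m=near(.59,.02,.15)&(R<90)&(z>.047)&(z<.058); Q=P[m]; print("tray>47",m.sum(),cv2.minAreaRect(Q[:,:2].astype(np.float32)),np.median(Q[:,2]))
    if n=="wrist":
        m=(fin&(R>120)&(z>.008)&near(.6,.02,.09)).astype(np.uint8); k,l,st,ce=cv2.connectedComponentsWithStats(m)
        for i in range(1,k):
            if st[i,4]>60: print("ball",st[i],np.nanmean(P[l==i],0))
E
python3 a.py
```

```text
scene bench z -4.916005813559998e-05 0.001986154888754549
scene handle n 25 [ 0.4949 -0.3753  0.1175] [-0.2729 -0.622   0.734 ] yaw 66.3113875507197 top [ 0.4902 -0.3919  0.1189] low [ 0.5114 -0.3421  0.0733]
mat 2078 ((0.5422295928001404, -0.3045928478240967), (0.15702776610851288, 0.1293942928314209), 61.95872116088867) 0.004077420571508117
jar 297 [0.6032 0.3147] 0.05442165163316548 0.11772788577588122
knob 81 ((0.48561233282089233, 0.3050687909126282), (0.013077414594590664, 0.04622558504343033), 69.87335968017578) [0.4887 0.3031 0.1021] 0.1067922123201447
deck ((0.581721842288971, 0.25871509313583374), (0.2831456661224365, 0.3583904504776001), 24.265850067138672) 0.06013486015286945
tray>28 2472 ((0.5537444353103638, 0.03278510272502899), (0.2110775262117386, 0.22415535151958466), 55.47866439819336)
tray>47 847 ((0.5855679512023926, 0.012987673282623291), (0.20917381346225739, 0.14944320917129517), 55.31327438354492) 0.05054105735982528
side bench z 0.002406731420839303 0.0021526519268273594
side handle n 184 [ 0.5081 -0.3469  0.0808] [-0.3117 -0.4876  0.8156] yaw 57.41225785171
[... 781 characters left out ...]
4472656) 0.05202433191563138
wrist bench z 0.00024102748003038132 0.0013267635273974706
tray>28 9716 ((0.5508821606636047, 0.03516969084739685), (0.21212179958820343, 0.21821941435337067), 55.510520935058594)
tray>47 5159 ((0.5828795433044434, 0.015129566192626953), (0.20900008082389832, 0.14211048185825348), 55.323272705078125) 0.05146335142192254
ball [154 135  20  21 320] [0.5818 0.0598 0.0232]
ball [235 137  27  41 146] [0.6657 0.0513 0.0513]
ball [178 151  20  20 304] [0.6028 0.0453 0.0232]
ball [141 158  20  21 301] [0.5668 0.0383 0.0232]
ball [205 168  19  20 286] [0.6263 0.0295 0.0233]
ball [166 176  19  19 274] [0.5882 0.0221 0.0234]
ball [193 189  18  18 261] [0.6126 0.0097 0.0235]
```

Add to h.py:
```python
from scipy.spatial.transform import Rotation as Ro
def toolyaw():
    o=r.get_obs(); q=o["tool_rot"]; R=Ro.from_quat([q[1],q[2],q[3],q[0]]).as_matrix()
    return np.array(o["ee_pos"]),R,np.degrees(np.arctan2(R[1,0],R[0,0])),o
def plan(target,yaw=None,step=.035):
    p,R,y,o=toolyaw(); d=R.T@(np.array(target)-p); n=int(np.ceil(np.linalg.norm(d)/step))
    print("t %.2f tcp %s yaw %.2f | tool d(mm) %s rows %d each %s"%(o["clock"],np.round(p,4),y,np.round(d*1e3,1),n,np.round(d/max(n,1),4)), "" if yaw is None else "twist first-before %.1f"%(y-yaw))
```

```text
(no output)
```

{"fn": "arm_command", "kwargs": {
  "motion": [
    {"dp":[-0.03,-0.0195,-0.005],"jaw":1},
    {"dp":[-0.03,-0.0195,-0.005]},
    {"dp":[-0.03,-0.0195,-0.005]},
    {"dp":[-0.03,-0.0195,-0.005]},
    {"dp":[-0.03,-0.0195,-0.005]},
    {"dp":[-0.03,-0.0195,-0.005]},
    {"dp":[-0.03,-0.0195,-0.005]},
    {"dp":[-0.03,-0.0195,-0.005]},
    {"dp":[-0.03,-0.0195,-0.005]},
    {"dp":[-0.03,-0.0195,-0.005]},
    {"twist":7},
    {"twist":7}
  ]
}}

```text
schema error: expected keys jaw, dp, twist
```

{"fn": "arm_command", "kwargs": {
  "motion": [
    {"twist":7},
    {"twist":7},
    {},
    {},
    {}
  ]
}}

```text
schema error: expected keys jaw, dp, twist
```

```bash
cat > b.py <<'E'
from h import *
import sys
np.set_printoptions(precision=4,suppress=True)
plan([.5,-.353,.2],61)
im,d,P=cloud("wrist"); tag=sys.argv[1]; np.savez(tag+".npz",im=im,d=d,P=P); save(im,tag+".png")
R,G,B=[im[...,i].astype(int) for i in range(3)]; z=P[...,2]; fin=np.isfinite(z)
m=fin&(R>90)&(G<60)&(z>.02); Q=P[m]; c=Q.mean(0); a=np.linalg.svd(Q-c,full_matrices=False)[2][0]; a*=np.sign(a[2])
print("handle",m.sum(),c,a,"yaw",np.degrees(np.arctan2(-a[1],-a[0])),"lean",np.degrees(np.arccos(a[2])),"top",Q[(Q@a).argmax()],"low",Q[(Q@a).argmin()],np.percentile(z[m],[1,99]))
near=fin&(np.hypot(P[...,0]-.54,P[...,1]+.30)<.14)
m=near&(R<50)&(G<50)&(z<.012); print("mat",m.sum(),cv2.minAreaRect(P[m][:,:2].astype(np.float32)),np.median(z[m]))
m=near&(R>70)&(abs(R-B)<40)&(z>.02)&(z<.042)&(np.hypot(P[...,0]-.545,P[...,1]+.28)<.07); Q=P[m]; print("bowl walls",m.sum(),cv2.minAreaRect(Q[:,:2].astype(np.float32)),np.percentile(Q[:,2],[5,95]))
for t in ["scoop","scoop_grip"]:
    for x in nets.find_in("wrist",t)[:1]: print(t,x)
E
python3 b.py w1
```

```text
t 1.95 tcp [ 0.725  -0.      0.2313] yaw 90.00 | tool d(mm) [-353.  -225.    31.3] rows 12 each [-0.0294 -0.0187  0.0026] twist first-before 29.0
handle 705 [0.9282 0.1149 0.0445] [0.007  1.     0.0024] yaw -90.40066410652958 lean 89.86364851058516 top [0.9372 0.1261 0.0435] low [0.9197 0.103  0.0424] [0.0425 0.0464]
mat 1370 ((0.5415163040161133, -0.30265888571739197), (0.19001685082912445, 0.0759882777929306), 37.69520950317383) 0.003939695195710663
bowl walls 2 ((0.49295371770858765, -0.301097571849823), (0.0005986907053738832, 0.0), 148.43751525878906) [0.0332 0.0342]
scoop {'box': [143.1, 155.3, 165.5, 175.9], 'score': 0.27}
```

View pics/w1.png

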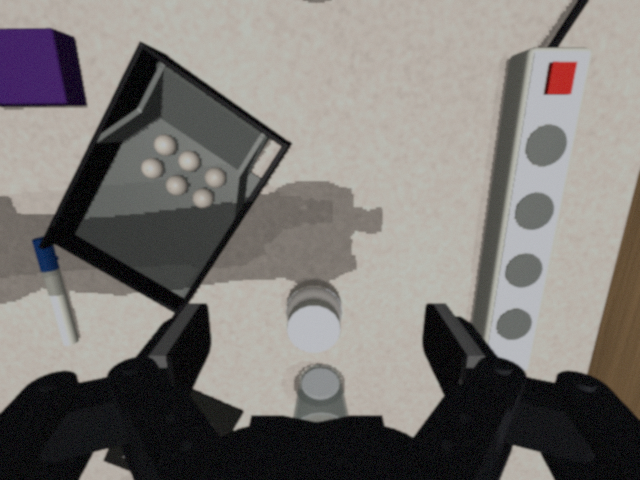

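The moves were refused because every row needs all three keys, so the picture shows the unchanged view. I'll resend them with full rows.

{"fn": "arm_command", "kwargs": {
  "motion": [
    {"dp":[-0.03,-0.0195,-0.005],"jaw":1,"twist":0},
    {"dp":[-0.03,-0.0195,-0.005],"jaw":1,"twist":0},
    {"dp":[-0.03,-0.0195,-0.005],"jaw":1,"twist":0},
    {"dp":[-0.03,-0.0195,-0.005],"jaw":1,"twist":0},
    {"dp":[-0.03,-0.0195,-0.005],"jaw":1,"twist":0},
    {"dp":[-0.03,-0.0195,-0.005],"jaw":1,"twist":0},
    {"dp":[-0.03,-0.0195,-0.005],"jaw":1,"twist":0},
    {"dp":[-0.03,-0.0195,-0.005],"jaw":1,"twist":0},
    {"dp":[-0.03,-0.0195,-0.005],"jaw":1,"twist":0},
    {"dp":[-0.03,-0.0195,-0.005],"jaw":1,"twist":0},
    {"dp":[0,0,0],"jaw":1,"twist":7},
    {"dp":[0,0,0],"jaw":1,"twist":7}
  ]
}}

```text
clock: 3.1
ee_pos: [0.5281, -0.3034, 0.282]
tool_rot: [0.001, 0.791, 0.611, -0.0]
ft_force: [1.0, 1.7, 0.7]
gripper_width: 0.0855
grip_force: 0.0
```

{"fn": "arm_command", "kwargs": {
  "motion": [
    {"dp":[0,0,0],"jaw":1,"twist":7},
    {"dp":[0,0,0],"jaw":1,"twist":7},
    {"dp":[0,0,0],"jaw":1,"twist":0},
    {"dp":[0,0,0],"jaw":1,"twist":0},
    {"dp":[0,0,0],"jaw":1,"twist":0}
  ]
}}

```text
clock: 3.52
ee_pos: [0.5301, -0.2998, 0.2813]
tool_rot: [0.0, 0.856, 0.517, 0.0]
ft_force: [-0.4, 1.1, 0.4]
gripper_width: 0.0856
grip_force: 0.0
```

```bash
python3 b.py w2
```

```text
t 3.52 tcp [ 0.5301 -0.2998  0.2813] yaw 62.25 | tool d(mm) [-61.1  -1.9  81.3] rows 3 each [-0.0204 -0.0006  0.0271] twist first-before 1.2
handle 885 [ 0.5002 -0.3615  0.1021] [-0.3223 -0.5146  0.7946] yaw 57.93831058115738 lean 37.38717721522752 top [ 0.4836 -0.3865  0.1208] low [ 0.529  -0.3172  0.0284] [0.0302 0.1282]
mat 9114 ((0.5387330651283264, -0.3026968836784363), (0.15727876126766205, 0.12736275792121887), 61.48012924194336) 0.0042596738242341725
bowl walls 413 ((0.539921760559082, -0.29651936888694763), (0.05812806263566017, 0.07609443366527557), 58.95261764526367) [0.0241 0.035 ]
scoop {'box': [288.6, 152.7, 362.0, 325.7], 'score': 0.61}
scoop_grip {'box': [289.4, 153.2, 363.7, 322.5], 'score': 0.72}
```

View pics/w2.png

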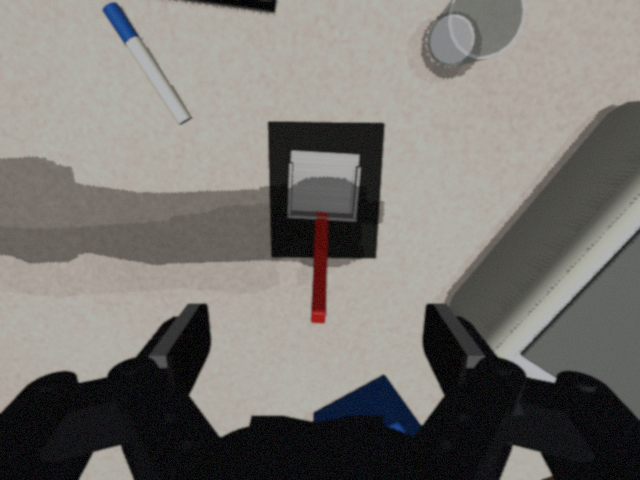

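The scoop is centred on the mat with its bowl at (325,185) and handle end at (318,315). A blue box stands behind it near (370,410). I'll check clearance around the grip point and get the move numbers.

Run:
```python
from h import *
np.set_printoptions(precision=3,suppress=True)
g=np.array([.4975,-.3655])
for f in["w2","side0","scene0"]:
    D=np.load(f+".npz");im=D["im"].astype(int);P=D["P"];z=P[...,2]
    m=np.isfinite(z)&(np.hypot(P[...,0]-g[0],P[...,1]-g[1])<.16)&(z>.03)&~((im[...,0]>90)&(im[...,1]<60))&(z<.17)&(np.hypot(P[...,0]-.54,P[...,1]+.297)>.06)
    Q=P[m]; 
    if len(Q): dd=np.hypot(*(Q[:,:2]-g).T); print(f,len(Q),np.percentile(dd,[1,10,50]),Q[dd.argsort()[:200:40]])
plan([.4975,-.3655,.16],58.5)
```

```text
w2 172 [0.006 0.007 0.013] [[ 0.502 -0.369  0.111]
 [ 0.5   -0.373  0.118]
 [ 0.509 -0.359  0.095]
 [ 0.512 -0.356  0.085]
 [ 0.48  -0.387  0.118]]
side0 101 [0.003 0.006 0.012] [[ 0.495 -0.365  0.072]
 [ 0.496 -0.355  0.094]
 [ 0.5   -0.348  0.084]]
scene0 286 [0.002 0.008 0.014] [[ 0.497 -0.366  0.115]
 [ 0.489 -0.369  0.118]
 [ 0.508 -0.364  0.093]
 [ 0.509 -0.361  0.093]
 [ 0.511 -0.36   0.064]]
t 3.67 tcp [ 0.53  -0.3    0.281] yaw 62.12 | tool d(mm) [-73.1   1.9 121.3] rows 5 each [-0.015  0.     0.024] twist first-before 3.6
```

{"fn": "arm_command", "kwargs": {
  "motion": [
    {"dp":[0,0,0],"jaw":1,"twist":3.6},
    {"dp":[-0.0243,0.0022,0.015],"jaw":1,"twist":0},
    {"dp":[-0.0243,0.0022,0.015],"jaw":1,"twist":0},
    {"dp":[-0.0242,0.0021,0.015],"jaw":1,"twist":0},
    {"dp":[0,0,0.0275],"jaw":1,"twist":0},
    {"dp":[0,0,0.0275],"jaw":1,"twist":0},
    {"dp":[0,0,0.0275],"jaw":1,"twist":0},
    {"dp":[0,0,0.0275],"jaw":1,"twist":0},
    {"dp":[0,0,0],"jaw":1,"twist":0},
    {"dp":[0,0,0],"jaw":1,"twist":0}
  ]
}}

```text
clock: 4.5
ee_pos: [0.4968, -0.3652, 0.1255]
tool_rot: [-0.001, 0.873, 0.488, -0.001]
ft_force: [-0.1, -0.3, 0.7]
gripper_width: 0.0855
grip_force: 0.0
```

Run:
```python
from h import *
plan([.4975,-.3655,.071],58.5)
im,d,P=cloud("wrist"); R,G=im[...,0].astype(int),im[...,1].astype(int); z=P[...,2]
m=np.isfinite(z)&(R>80)&(G<60)&(z>.02)&(z<.15); p,Rt,y,o=toolyaw(); Q=(P[m]-p)@Rt
print(m.sum(),np.median(Q[:,1])); 
for a in(.02,.04,.06,.08,.1,.12):
    s=abs(P[m][:,2]-a)<.01; print(a,s.sum(),np.round(Q[s].mean(0),4) if s.any() else '')
save(im,"w3.png")
```

```text
t 4.50 tcp [ 0.4968 -0.3652  0.1255] yaw 58.44 | tool d(mm) [ 0.1  1.  54.5] rows 2 each [0.     0.0005 0.0272] twist first-before -0.1
4907 1.0032431788249222e-05
0.02 30 [ 0.0569 -0.0004  0.0979]
0.04 496 [ 0.0483 -0.0003  0.0853]
0.06 691 [ 0.0353 -0.0001  0.0666]
0.08 865 [ 0.0212 -0.      0.0465]
0.1 1089 [ 0.0071 -0.      0.0265]
0.12 1736 [-0.0097  0.0001  0.0063]
```

View pics/w3.png

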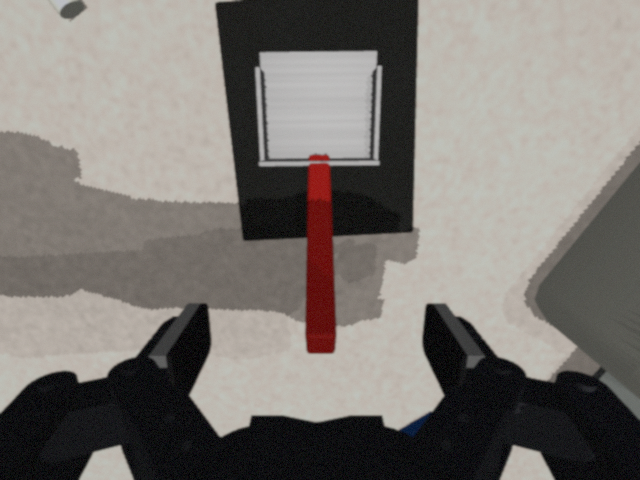

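{"fn": "arm_command", "kwargs": {
  "motion": [
    {"dp":[0.0003,0,0.027],"jaw":1,"twist":0},
    {"dp":[0.0003,0,0.0275],"jaw":1,"twist":0},
    {"dp":[0,0,0],"jaw":1,"twist":0},
    {"dp":[0,0,0],"jaw":-1,"twist":0},
    {"dp":[0,0,0],"jaw":-1,"twist":0},
    {"dp":[0,0,0],"jaw":-1,"twist":0},
    {"dp":[0,0,0],"jaw":-1,"twist":0},
    {"dp":[0,0,0],"jaw":-1,"twist":0},
    {"dp":[0,0,0],"jaw":-1,"twist":0},
    {"dp":[0,0,0],"jaw":-1,"twist":0}
  ],
  "squeeze": 90
}}

```text
clock: 5.38
ee_pos: [0.4979, -0.3654, 0.0726]
tool_rot: [0.001, 0.873, 0.488, 0.0]
ft_force: [-1.1, -0.5, 7.4]
gripper_width: 0.0127
grip_force: 87.8
```

Run:
```python
from h import *
p,R,y,o=toolyaw(); print(p,y,o["gripper_width"],o["grip_force"],o["ft_force"])
plan([p[0],p[1],.25],55.4)
```

```text
[ 0.4978983  -0.36538838  0.0726349 ] 58.39468526929854 0.012676455103481234 87.78113722801208 [-1.1351438  -0.49628915  7.40504552]
t 5.38 tcp [ 0.4979 -0.3654  0.0726] yaw 58.39 | tool d(mm) [  -0.     0.2 -177.4] rows 6 each [-0.      0.     -0.0296] twist first-before 3.0
```

{"fn": "arm_command", "kwargs": {
  "motion": [
    {"dp":[0,0,-0.015],"jaw":-1,"twist":0},
    {"dp":[0,0,-0.03],"jaw":-1,"twist":0},
    {"dp":[0,0,-0.03],"jaw":-1,"twist":0},
    {"dp":[0,0,-0.03],"jaw":-1,"twist":3},
    {"dp":[0,0,0],"jaw":-1,"twist":0},
    {"dp":[0,0,0],"jaw":-1,"twist":0}
  ]
}}

```text
clock: 5.88
ee_pos: [0.4983, -0.3653, 0.1783]
tool_rot: [0.001, 0.885, 0.465, 0.001]
ft_force: [-0.9, 0.6, -2.2]
gripper_width: 0.0124
grip_force: 88.0
```

```bash
cat > c.py <<'E'
from h import *
import sys
np.set_printoptions(precision=4,suppress=True)
# scoop in tool frame: bowl floor and lip from wrist cloud
def scoop():
    im,d,P=cloud("wrist"); p,R,y,o=toolyaw(); Q=(P-p)@R
    I=im.astype(int); grey=(abs(I[...,0]-I[...,2])<25)&(I[...,0]>60)
    m=np.isfinite(d)&(d>0)&(abs(Q[...,1])<.030)&(Q[...,0]>.04)&(Q[...,0]<.135)&(abs(Q[...,2]-.068)<.04)&grey
    q=Q[m]; print("tcp",p,"yaw",y,"grip",o["grip_force"],o["gripper_width"],"F",o["ft_force"],"t",o["clock"])
    if len(q)>50:
        for k in range(5): 
            A=np.c_[q[:,0],q[:,1],np.ones(len(q))]; s=np.linalg.lstsq(A,q[:,2],rcond=None)[0]; e=abs(q[:,2]-A@s); q=q[e<max(.003,.6*e.max())]
        print("bowl floor n",len(q),"pitch(lip up+) deg",np.degrees(np.arctan(-s[0])),"roll",np.degrees(np.arctan(s[1])),"z at x=.09",s[0]*.09+s[2],"x range",np.percentile(q[:,0],[1,99]),"y",np.percentile(q[:,1],[1,99]))
    return im,d,P,p,R,y
E
python3 - <<'E'
from c import *
im,d,P,p,R,y=scoop(); save(im,"w4.png")
plan([.5114,-.0886,.17],55.4)
E
```

```text
tcp [ 0.4976 -0.3646  0.1768] yaw 55.452564440825256 grip 87.99877166748047 0.012918778211251324 F [-0.2415 -0.6914 -2.2181] t 5.9333
bowl floor n 14845 pitch(lip up+) deg -0.11255675271983702 roll -0.20630805657998483 z at x=.09 0.06472248280704504 x range [0.0541 0.1204] y [-0.0294  0.0294]
t 5.93 tcp [ 0.4976 -0.3646  0.1768] yaw 55.45 | tool d(mm) [ 235.1 -145.1    6.8] rows 8 each [ 0.0294 -0.0181  0.0008] twist first-before 0.1
```

{"fn": "arm_command", "kwargs": {
  "motion": [
    {"dp":[0.0295,-0.0181,0],"jaw":-1,"twist":0},
    {"dp":[0.0295,-0.0181,0],"jaw":-1,"twist":0},
    {"dp":[0.0295,-0.0181,0],"jaw":-1,"twist":0},
    {"dp":[0.0294,-0.0181,0],"jaw":-1,"twist":0},
    {"dp":[0.0294,-0.0181,0],"jaw":-1,"twist":0},
    {"dp":[0.0293,-0.0181,0],"jaw":-1,"twist":0},
    {"dp":[0.0293,-0.0181,0],"jaw":-1,"twist":0},
    {"dp":[0.0292,-0.0181,0],"jaw":-1,"twist":0},
    {"dp":[0,0,0],"jaw":-1,"twist":0},
    {"dp":[0,0,0],"jaw":-1,"twist":0},
    {"dp":[0,0,0],"jaw":-1,"twist":0}
  ]
}}

```text
clock: 6.85
ee_pos: [0.5113, -0.0892, 0.1757]
tool_rot: [-0.0, 0.885, 0.465, -0.001]
ft_force: [-0.4, -0.8, -1.9]
gripper_width: 0.0127
grip_force: 88.2
```

Run:
```python
from c import *
im,d,P,p,R,y=scoop(); save(im,"w5.png")
for n in("wrist","side","scene"):
    if n!="wrist": im,d,P=cloud(n)
    z=P[...,2];I=im.astype(int);fin=np.isfinite(z)
    near=fin&(np.hypot(P[...,0]-.583,P[...,1]-.015)<.15)
    m=near&(I[...,0]<90)&(z>.047)&(z<.058); print(n,cv2.minAreaRect(P[m][:,:2].astype(np.float32)))
    T=(P-p)@R
    m=(near&(I.min(-1)>110)&(z>.012)&(z<.04)).astype(np.uint8); k,l,st,ce=cv2.connectedComponentsWithStats(m)
    for i in range(1,k):
        if st[i,4]>(60 if n=="wrist" else 10): print("ball",st[i],np.nanmean(P[l==i],0),"tool",np.nanmean(T[l==i],0))
plan([.5114,-.0886,.0746],55.4)
```

```text
tcp [ 0.5114 -0.0901  0.1759] yaw 55.363703376660034 grip 88.21868062019348 0.012738902098905025 F [ 0.2906 -0.388  -1.6265] t 6.9
bowl floor n 14882 pitch(lip up+) deg -0.08460385201952048 roll -0.024801305155595577 z at x=.09 0.06638435993158451 x range [0.0545 0.1211] y [-0.0294  0.0294]
wrist ((0.5607544183731079, -0.016744539141654968), (0.1309998631477356, 0.1407434344291687), 55.46278762817383)
ball [266   0  28  16 351] [0.5779 0.0553 0.0228] tool [ 0.1576 -0.0277  0.1529]
ball [302   0  27  16 364] [0.5989 0.0406 0.0228] tool [ 0.1575 -0.0021  0.1529]
ball [341   0  28  15 339] [0.6224 0.0248 0.0227] tool [0.1579 0.0262 0.1529]
ball [343  24  24   9 153] [0.6142 0.0129 0.0233] tool [0.1434 0.0263 0.1524]
ball [270  28  20   5  73] [0.5692 0.0429 0.0226] tool [ 0.1425 -0.0278  0.1532]
side ((0.582734227180481, 0.015772193670272827), (0.20986637473106384, 0.147384375333786), 54.94240951538086)
ball [299 271   8   6  41] [0.6106 0.0108 0.025 ] tool [0.1396 0.0245 0.1506]
ball [290 274   8   6  40] [0.6242 0.0307 0.0248] tool [0.1637 0.0243 0.1508]
ball [306 278   8   6  39] [0.
[... 245 characters left out ...]
16 0.0971 0.0339] tool [ 0.143  -0.1225  0.142 ]
scene ((0.5854860544204712, 0.013507574796676636), (0.20873822271823883, 0.14747940003871918), 55.13460159301758)
ball [332 248   5   4  18] [0.5685 0.036  0.024 ] tool [ 0.1364 -0.0244  0.1517]
ball [344 249   5   5  21] [0.584  0.0572 0.0244] tool [ 0.1627 -0.0238  0.1512]
ball [329 257   5   5  19] [0.5902 0.0187 0.0237] tool [0.1345 0.0032 0.152 ]
ball [342 258   5   5  20] [0.6051 0.0419 0.0241] tool [0.1621 0.0023 0.1516]
ball [329 267   5   5  20] [0.616  0.0057 0.0251] tool [0.1385 0.0319 0.1506]
t 7.00 tcp [ 0.5116 -0.0906  0.1763] yaw 55.29 | tool d(mm) [  1.6  -1.2 101.7] rows 3 each [ 0.0005 -0.0004  0.0339] twist first-before -0.1
```

View pics/w5.png

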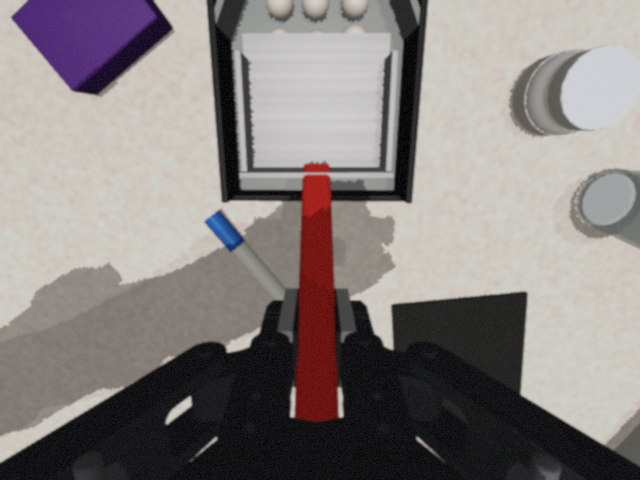

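{"fn": "arm_command", "kwargs": {
  "motion": [
    {"dp":[0.002,-0.001,0.025],"jaw":-1,"twist":0},
    {"dp":[0,0,0.025],"jaw":-1,"twist":0},
    {"dp":[0,0,0.02],"jaw":-1,"twist":0},
    {"dp":[0,0,0.015],"jaw":-1,"twist":0},
    {"dp":[0,0,0.01],"jaw":-1,"twist":0},
    {"dp":[0,0,0],"jaw":-1,"twist":0},
    {"dp":[0,0,0],"jaw":-1,"twist":0}
  ]
}}

```text
clock: 7.58
ee_pos: [0.5121, -0.0877, 0.0816]
tool_rot: [-0.0, 0.886, 0.464, -0.0]
ft_force: [-0.4, 0.2, -1.9]
gripper_width: 0.013
grip_force: 88.1
```

Run:
```python
from c import *
scoop()
plan([.5114,-.0886,.0746],55.4)
```

```text
tcp [ 0.5125 -0.0876  0.0822] yaw 55.341394973867615 grip 88.1138277053833 0.013121336567319713 F [-0.2441  0.1951 -1.923 ] t 7.6333
bowl floor n 15301 pitch(lip up+) deg 0.9125477286367926 roll 0.0667586351609905 z at x=.09 0.06657721427185696 x range [0.0538 0.1273] y [-0.0294  0.0294]
t 7.63 tcp [ 0.5125 -0.0876  0.0822] yaw 55.34 | tool d(mm) [-1.5 -0.4  7.6] rows 1 each [-0.0015 -0.0004  0.0076] twist first-before -0.1
```

{"fn": "arm_command", "kwargs": {
  "motion": [
    {"dp":[0,0,0.004],"jaw":-1,"twist":0},
    {"dp":[0,0,0.003],"jaw":-1,"twist":0},
    {"dp":[0,0,0.001],"jaw":-1,"twist":0},
    {"dp":[0,0,0],"jaw":-1,"twist":0}
  ]
}}

```text
clock: 7.97
ee_pos: [0.5128, -0.0873, 0.0746]
tool_rot: [0.0, 0.886, 0.465, 0.001]
ft_force: [-1.7, -0.9, 6.7]
gripper_width: 0.0125
grip_force: 89.9
```

{"fn": "arm_command", "kwargs": {
  "motion": [
    {"dp":[0,0,0.001],"jaw":-1,"twist":0},
    {"dp":[0,0,0],"jaw":-1,"twist":0}
  ]
}}

```text
clock: 8.13
ee_pos: [0.5126, -0.0876, 0.0743]
tool_rot: [0.001, 0.886, 0.464, 0.001]
ft_force: [-4.0, -2.3, 18.3]
gripper_width: 0.0126
grip_force: 91.4
```

{"fn": "arm_command", "kwargs": {
  "motion": [
    {"dp":[0.003,0,-0.0014],"jaw":-1,"twist":0},
    {"dp":[0.008,0,0],"jaw":-1,"twist":0},
    {"dp":[0.008,0,0],"jaw":-1,"twist":0},
    {"dp":[0.008,0,0],"jaw":-1,"twist":0},
    {"dp":[0.008,0,0],"jaw":-1,"twist":0},
    {"dp":[0,0,0],"jaw":-1,"twist":0}
  ]
}}

```text
clock: 8.63
ee_pos: [0.5331, -0.0575, 0.0747]
tool_rot: [0.0, 0.885, 0.465, 0.0]
ft_force: [-2.1, -2.6, 6.8]
gripper_width: 0.0128
grip_force: 89.6
```

Run:
```python
from c import *
im,d,P,p,R,y=scoop(); save(im,"w6.png")
g=p-[.5773,.0069,0]; c,s=np.cos(np.radians(55.4)),np.sin(np.radians(55.4)); print("lip tray x,y",(g[0]*c+g[1]*s+.121)*1e3,(-g[0]*s+g[1]*c)*1e3)
```

```text
tcp [ 0.5331 -0.0576  0.0747] yaw 55.43204977433367 grip 89.54085230827332 0.013009279442408608 F [-0.7893 -2.5774  7.2449] t 8.6833
bowl floor n 14444 pitch(lip up+) deg 0.907443448202357 roll -0.046798719228890735 z at x=.09 0.06591515589840007 x range [0.0411 0.1269] y [-0.0293  0.0294]
lip tray x,y 42.807722147756884 -0.20978691568103447
```

View pics/w6.png

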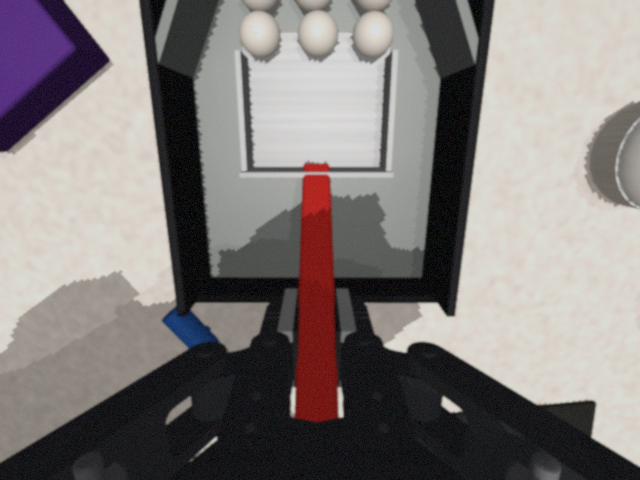

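The three rear balls sit at the lip (row 35 in the picture) with the front row against the ramp. I'll push on.

{"fn": "arm_command", "kwargs": {
  "motion": [
    {"dp":[0.006,0,0],"jaw":-1,"twist":0},
    {"dp":[0.006,0,0],"jaw":-1,"twist":0},
    {"dp":[0.006,0,0],"jaw":-1,"twist":0},
    {"dp":[0.003,0,0],"jaw":-1,"twist":0},
    {"dp":[0,0,0],"jaw":-1,"twist":0}
  ]
}}

```text
clock: 9.1
ee_pos: [0.5439, -0.0416, 0.0748]
tool_rot: [0.0, 0.886, 0.464, -0.001]
ft_force: [-4.7, -5.6, 10.8]
gripper_width: 0.0129
grip_force: 90.1
```

```bash
cat >> c.py <<'E'
def balls(P,im,p,R):
    T=(P-p)@R; I=im.astype(int); z=P[...,2]
    m=(np.isfinite(z)&(I.min(-1)>90)&((I[...,0]-I[...,2])>4)&(abs(T[...,1])<.05)&(T[...,0]>.04)&(T[...,0]<.2)&(T[...,2]<.058)&(T[...,2]>.03)).astype(np.uint8)
    k,l,st,ce=cv2.connectedComponentsWithStats(cv2.morphologyEx(m,cv2.MORPH_OPEN,np.ones((3,3))))
    for i in range(1,k):
        if st[i,4]>60: print("ball",st[i],"tool",np.nanmean(T[l==i],0))
    for x in nets.find_in("wrist","ball0_center"): print(round(x["score"],2),np.round(x["box"]))
def lip(p):
    g=p-[.5773,.0069,0]; c,s=np.cos(np.radians(55.4)),np.sin(np.radians(55.4)); print("lip tray x,y",(g[0]*c+g[1]*s+.121)*1e3,(-g[0]*s+g[1]*c)*1e3)
E
python3 - <<'E'
from c import *
im,d,P,p,R,y=scoop(); save(im,"w7.png");lip(p);balls(P,im,p,R)
E
```

```text
tcp [ 0.5439 -0.0417  0.0748] yaw 55.34438669762212 grip 90.08038401603699 0.013061597835889501 F [-4.2389 -6.0927 12.4201] t 9.15
bowl floor n 6983 pitch(lip up+) deg 12.611205976377938 roll 0.989936222264578 z at x=.09 0.06065755477152718 x range [0.0413 0.1269] y [-0.0295  0.0294]
lip tray x,y 62.04852106372126 -0.08955352229291641
ball [ 241    8   49   90 2714] tool [ 0.1086 -0.0249  0.0494]
ball [ 286    9   52   89 2695] tool [ 0.1084 -0.0028  0.0493]
ball [ 343    8   49   90 2698] tool [0.1085 0.0236 0.0493]
ball [304 171  25   5 103] tool [ 0.0532 -0.0008  0.0388]
0.63 [583. 137. 640. 244.]
0.61 [349.   8. 392.  57.]
```

{"fn": "arm_command", "kwargs": {
  "motion": [
    {"dp":[0.003,0,0],"jaw":-1,"twist":0},
    {"dp":[0.004,0,-0.004],"jaw":-1,"twist":0},
    {"dp":[0.004,0,-0.004],"jaw":-1,"twist":0},
    {"dp":[0.004,0,-0.004],"jaw":-1,"twist":0},
    {"dp":[0.004,0,-0.004],"jaw":-1,"twist":0},
    {"dp":[0.003,0,-0.003],"jaw":-1,"twist":0},
    {"dp":[0,0,0],"jaw":-1,"twist":0},
    {"dp":[0,0,0],"jaw":-1,"twist":0}
  ]
}}

```text
clock: 9.87
ee_pos: [0.5549, -0.025, 0.0934]
tool_rot: [0.0, 0.886, 0.464, -0.002]
ft_force: [-7.7, -11.7, 9.5]
gripper_width: 0.013
grip_force: 88.1
```

Run:
```python
from c import *
im,d,P,p,R,y=scoop(); save(im,"w7.png");lip(p);balls(P,im,p,R)
```

```text
tcp [ 0.5549 -0.025   0.0935] yaw 55.29199410409839 grip 88.05418252944946 0.012521112917761671 F [ -6.2533 -11.2527   9.4004] t 9.9167
bowl floor n 7523 pitch(lip up+) deg 10.3318083586043 roll 0.30269715349440635 z at x=.09 0.06904288212774774 x range [0.0433 0.1289] y [-0.0295  0.0294]
lip tray x,y 82.02779100079603 0.2782671133289526
0.64 [351.  62. 386.  98.]
0.52 [156.   0. 483. 343.]
```

View pics/w7.png

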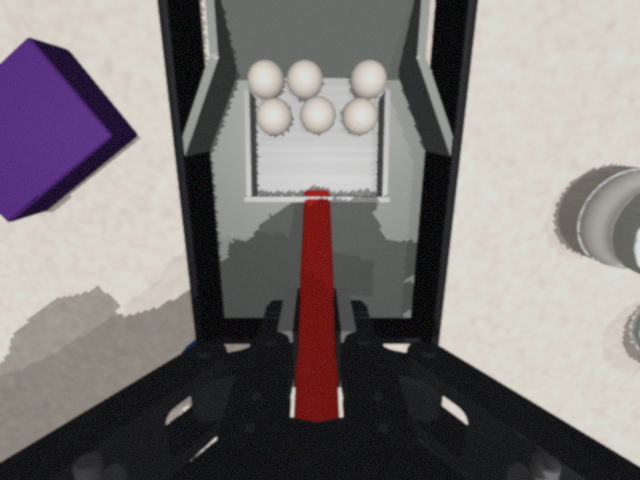

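All six balls are in the bowl (263–368, 78–118), but the bowl has shifted in view, so it has pitched in the grip. I'll measure the pitch.

```bash
cat >> c.py <<'E'
def pitch(P,im,p,R):
    # red handle direction and bowl floor strip in tool frame
    T=(P-p)@R; I=im.astype(int); z=P[...,2]; f=np.isfinite(z)
    m=f&(I[...,0]>80)&(I[...,1]<60)&(abs(T[...,1])<.005)&(T[...,2]<.06)&(T[...,0]>-.01)&(T[...,0]<.06); q=T[m]; s=np.polyfit(q[:,2],q[:,0],1,)
    print("handle lean from vertical",np.degrees(np.arctan(s[0])),"=> lip-up pitch",np.degrees(np.arctan(s[0]))-35,m.sum())
E
python3 - <<'E'
from c import *
im,d,P=cloud("wrist"); p,R,y,o=toolyaw(); pitch(P,im,p,R)
T=(P-p)@R
for v in range(130,205,8): print(v,T[v,325],T[v,300],im[v,325])
E
```

```text
handle lean from vertical 25.452439016890732 => lip-up pitch -9.547560983109268 5846
130 [0.0732 0.0043 0.0668] [ 0.0732 -0.01    0.0797] [156 150 144]
138 [0.0687 0.0047 0.0796] [ 0.0687 -0.01    0.078 ] [198 198 196]
146 [0.0641 0.0047 0.0784] [ 0.0642 -0.01    0.0776] [205 204 203]
154 [0.0597 0.0047 0.0765] [ 0.0596 -0.0101  0.0781] [204 202 204]
162 [0.055  0.0047 0.077 ] [ 0.055  -0.0101  0.0774] [209 208 208]
170 [0.0505 0.0047 0.075 ] [ 0.0504 -0.0102  0.0762] [207 205 206]
178 [0.0459 0.0047 0.0743] [ 0.0458 -0.0102  0.0755] [213 211 212]
186 [0.0409 0.0048 0.0761] [ 0.041  -0.0103  0.0753] [207 206 206]
194 [0.0406 0.0041 0.0495] [ 0.0364 -0.0102  0.0738] [159  37  33]
202 [0.0375 0.004  0.0435] [ 0.029  -0.0109  0.087 ] [121  24  21]
```

{"fn": "arm_command", "kwargs": {
  "motion": [
    {"dp":[-0.0035,0,0.0045],"jaw":-1,"twist":0},
    {"dp":[-0.0035,0,0.0045],"jaw":-1,"twist":0},
    {"dp":[-0.0035,0,0.0045],"jaw":-1,"twist":0},
    {"dp":[-0.0035,0,0.0045],"jaw":-1,"twist":0},
    {"dp":[0,0,0.001],"jaw":-1,"twist":0},
    {"dp":[0,0,0],"jaw":-1,"twist":0}
  ]
}}

```text
clock: 10.52
ee_pos: [0.5466, -0.0373, 0.0747]
tool_rot: [0.0, 0.886, 0.463, -0.002]
ft_force: [-10.8, -13.6, 16.3]
gripper_width: 0.0131
grip_force: 87.8
```

Run:
```python
from c import *
im,d,P,p,R,y=scoop();lip(p); pitch(P,im,p,R); save(im,"w8.png")
```

```text
tcp [ 0.5467 -0.0372  0.0747] yaw 55.22367687678063 grip 87.77929186820984 0.012633845030496587 F [ -8.8089 -13.1629  16.1127] t 10.5667
bowl floor n 10744 pitch(lip up+) deg 9.123873535352223 roll 0.6691548026404758 z at x=.09 0.06140452208224851 x range [0.0408 0.1312] y [-0.0294  0.0294]
lip tray x,y 67.31782724917925 0.16548950057825376
handle lean from vertical 34.75685588028454 => lip-up pitch -0.2431441197154598 5557
```

{"fn": "arm_command", "kwargs": {
  "motion": [
    {"dp":[-0.0036,0,0.0024],"jaw":-1,"twist":0},
    {"dp":[-0.0036,0,0.0025],"jaw":-1,"twist":0},
    {"dp":[-0.0035,0,0.0026],"jaw":-1,"twist":0},
    {"dp":[-0.0034,0,0.0027],"jaw":-1,"twist":0},
    {"dp":[-0.0032,0,0.0029],"jaw":-1,"twist":0},
    {"dp":[-0.0031,0,0.003],"jaw":-1,"twist":0},
    {"dp":[0,0,0],"jaw":-1,"twist":0},
    {"dp":[0,0,0],"jaw":-1,"twist":0}
  ]
}}

```text
clock: 11.23
ee_pos: [0.5366, -0.0522, 0.0591]
tool_rot: [0.0, 0.886, 0.464, -0.0]
ft_force: [-7.6, -8.1, 17.5]
gripper_width: 0.0129
grip_force: 88.6
```

Run:
```python
from c import *
im,d,P,p,R,y=scoop();lip(p); pitch(P,im,p,R); save(im,"w9.png")
```

```text
tcp [ 0.5366 -0.0522  0.0591] yaw 55.31327772639127 grip 88.59240889549255 0.012223037353688439 F [-7.3321 -7.0949 18.3511] t 11.2833
bowl floor n 10033 pitch(lip up+) deg 10.797169743774646 roll 0.07384812514911143 z at x=.09 0.04384277439324593 x range [0.0822 0.1267] y [-0.0292  0.0293]
lip tray x,y 49.254866538553614 -0.02218584575398863
handle lean from vertical 47.02426792589967 => lip-up pitch 12.024267925899672 5742
```

View pics/w9.png

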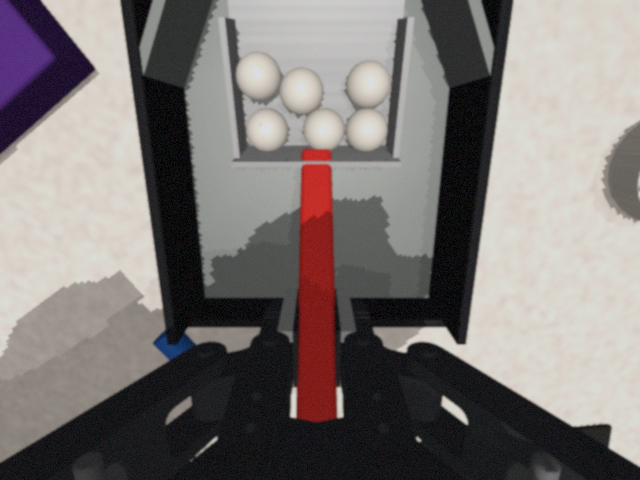

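All six balls lie against the bowl's back wall with the lip up about 12°. I'll grip harder and lift while measuring the jar from both fixed cameras.

{"fn": "arm_command", "kwargs": {
  "motion": [
    {"dp":[0,0,0],"jaw":-1,"twist":0},
    {"dp":[0,0,0],"jaw":-1,"twist":0},
    {"dp":[0,0,-0.005],"jaw":-1,"twist":0},
    {"dp":[0,0,-0.01],"jaw":-1,"twist":0},
    {"dp":[0,0,-0.017],"jaw":-1,"twist":0},
    {"dp":[0,0,-0.022],"jaw":-1,"twist":0},
    {"dp":[0,0,-0.025],"jaw":-1,"twist":0},
    {"dp":[0,0,-0.025],"jaw":-1,"twist":0},
    {"dp":[0,0,-0.02],"jaw":-1,"twist":0},
    {"dp":[0,0,-0.013],"jaw":-1,"twist":0},
    {"dp":[0,0,-0.006],"jaw":-1,"twist":0},
    {"dp":[0,0,0],"jaw":-1,"twist":0}
  ],
  "squeeze": 120
}}

```text
clock: 12.28
ee_pos: [0.5378, -0.0503, 0.2025]
tool_rot: [0.0, 0.885, 0.465, 0.001]
ft_force: [-0.1, -0.5, -4.2]
gripper_width: 0.0124
grip_force: 117.0
```

```bash
cat > d.py <<'E'
from c import *
from scipy.optimize import least_squares
im,d,P,p,R,y=scoop(); pitch(P,im,p,R)
T=(P-p)@R; I=im.astype(int)
b=(I.min(-1)>150); print("nets balls",[np.round(x["box"]).astype(int).tolist()+[round(x["score"],2)] for x in nets.find_in("wrist","ball0_center")])
A={}
for n in("scene","side"):
    im,d,P=cloud(n); np.savez(n+"1.npz",im=im,d=d,P=P); z=P[...,2]; I=im.astype(int)
    m=np.isfinite(z)&(np.hypot(P[...,0]-.61,P[...,1]-.305)<.085)&(z>.112)&(z<.128); A[n]=P[m]
    k=np.isfinite(z)&(np.hypot(P[...,0]-.484,P[...,1]-.307)<.035)&(z>.094)&(z<.115); Q=P[k]; c=Q.mean(0); a=np.linalg.svd((Q-c)[:,:2])[2][0]; print(n,"knob",k.sum(),c,"axis",np.degrees(np.arctan2(a[1],a[0])),cv2.minAreaRect(Q[:,:2].astype(np.float32)))
    w=np.isfinite(z)&(np.hypot(P[...,0]-.484,P[...,1]-.307)<.035)&(z>.09)&(I.min(-1)>150); print("white",w.sum(),P[w].mean(0) if w.any() else "")
    dk=np.isfinite(z)&(np.hypot(P[...,0]-.56,P[...,1]-.29)<.2)&(abs(z-.06)<.008)&(I.min(-1)>110)
    print("deck",cv2.minAreaRect(P[dk][:,:2].astype(np.float32)),np.median(P[dk][:,2]))
for S in(A["scene"],A["side"],np.r_[A["scene"],A["side"]]):
    s=least_squares(lambda c:np.hypot(S[:,0]-c[0],S[:,1]-c[1])-.055,[.61,.305],loss="soft_l1",f_scale=.002).x; e=np.hypot(*(S[:,:2]-s).T); print("jar",len(S),s,np.percentile(e,[5,50,95]),np.median(S[:,2]))
E
python3 d.py
```

```text
tcp [ 0.5373 -0.0504  0.2014] yaw 55.4590356231625 grip 117.00531005859375 0.011767333256909727 F [-0.8162 -0.6727 -3.5968] t 12.3333
bowl floor n 9374 pitch(lip up+) deg -8.410573338919969 roll 0.13717787114478627 z at x=.09 0.0341263742597621 x range [0.0614 0.1273] y [-0.0295  0.0295]
handle lean from vertical 47.05128812626569 => lip-up pitch 12.051288126265689 5768
nets balls [[347, 62, 390, 111, 0.65]]
scene knob 98 [0.4868 0.3048 0.1018] axis -20.454883761663922 ((0.4857877790927887, 0.30626633763313293), (0.014747967943549156, 0.04618823900818825), 67.08035278320312)
white 0 
deck ((0.5511663556098938, 0.31215596199035645), (0.2488379329442978, 0.16910311579704285), 4.470598220825195) 0.059621298077932705
side knob 196 [0.4799 0.3102 0.1034] axis 160.13787781591105 ((0.48115551471710205, 0.3083658814430237), (0.015084508806467056, 0.04442509263753891), 70.65806579589844)
white 2 [0.471  0.3109 0.1045]
deck ((0.5847533345222473, 0.29482805728912354), (0.3170902132987976, 0.2119472324848175), 3.5984890460968018) 0.06188557558691771
jar 453 [0.6029 0.3149] [0.0514 0.0549 0.0579] 0.11774567136690772
jar 701 [0.5991 0.3171] [0.0521 0.0547 0.0572] 0.11963357406693365
jar 1154 [0.6004 0.3163] [0.051  0.0549 0.0584] 0.11865065196859026
```

{"fn": "arm_command", "kwargs": {
  "motion": [
    {"dp":[0.005,-0.0033,0],"jaw":-1,"twist":0},
    {"dp":[0.0101,-0.0065,0],"jaw":-1,"twist":0},
    {"dp":[0.0151,-0.0098,0],"jaw":-1,"twist":0},
    {"dp":[0.0185,-0.0119,0],"jaw":-1,"twist":0},
    {"dp":[0.021,-0.0136,0],"jaw":-1,"twist":0},
    {"dp":[0.021,-0.0136,0],"jaw":-1,"twist":0},
    {"dp":[0.021,-0.0136,0],"jaw":-1,"twist":0},
    {"dp":[0.021,-0.0136,0],"jaw":-1,"twist":0},
    {"dp":[0.021,-0.0136,0],"jaw":-1,"twist":0},
    {"dp":[0.021,-0.0136,0],"jaw":-1,"twist":0},
    {"dp":[0.0185,-0.0119,0],"jaw":-1,"twist":0},
    {"dp":[0.0151,-0.0098,0],"jaw":-1,"twist":0}
  ]
}}

```text
clock: 13.48
ee_pos: [0.5434, 0.2004, 0.2004]
tool_rot: [-0.0, 0.885, 0.466, -0.0]
ft_force: [0.6, 0.0, -3.8]
gripper_width: 0.0124
grip_force: 117.0
```

{"fn": "arm_command", "kwargs": {
  "motion": [
    {"dp":[0.0118,-0.0076,0],"jaw":-1,"twist":0},
    {"dp":[0.0084,-0.0054,0],"jaw":-1,"twist":0},
    {"dp":[0.0067,-0.0043,0],"jaw":-1,"twist":0},
    {"dp":[0.0042,-0.0027,0.001],"jaw":-1,"twist":0},
    {"dp":[0.0025,-0.0016,0.003],"jaw":-1,"twist":0},
    {"dp":[0,0,0.003],"jaw":-1,"twist":0},
    {"dp":[0,0,0.002],"jaw":-1,"twist":0},
    {"dp":[0,0,0],"jaw":-1,"twist":0}
  ]
}}

```text
clock: 14.15
ee_pos: [0.5455, 0.2357, 0.1915]
tool_rot: [0.0, 0.886, 0.464, -0.001]
ft_force: [-0.2, -0.2, -4.0]
gripper_width: 0.0123
grip_force: 117.0
```

```bash
cat > e.py <<'E'
from c import *
def st():
    im,d,P,p,R,y=scoop(); pitch(P,im,p,R); T=(P-p)@R; I=im.astype(int)
    c,s=np.cos(np.radians(y)),np.sin(np.radians(y)); g=p[:2]-[.6005,.316]
    print("grip from jar along/lat mm",(g[0]*c+g[1]*s)*1e3,(-g[0]*s+g[1]*c)*1e3,"tcp z",p[2])
    # ball-like: warm-white pixels more than 8mm above local bowl plane
    m=(np.isfinite(T[...,2])&(I.min(-1)>140)&(abs(T[...,1])<.036)&(T[...,0]>.03)&(T[...,0]<.15)).astype(np.uint8)
    q=T[m>0]; print("bright px",m.sum()); save(im,"s%.2f.png"%r.get_obs()["clock"])
    g=cv2.GaussianBlur(cv2.cvtColor(im,cv2.COLOR_RGB2GRAY),(5,5),1.5)
    h=cv2.HoughCircles(g,cv2.HOUGH_GRADIENT,1,26,param1=80,param2=18,minRadius=13,maxRadius=30)
    if h is not None:
        for u,v,rad in h[0]: 
            t=T[int(min(v,479)),int(min(u,639))]; 
            if t[2]<.3: print("circ",int(u),int(v),int(rad),t,im[int(v),int(u)])
    return im,P,T
E
python3 -c "
from e import *
st()"
```

```text
tcp [0.5456 0.2359 0.1917] yaw 55.33221598707918 grip 117.03670263290405 0.011981277825037287 F [ 0.6855  0.0997 -3.3846] t 14.2
bowl floor n 13739 pitch(lip up+) deg -8.887133322066772 roll 0.5065342585422328 z at x=.09 0.03602065427429125 x range [0.0607 0.1268] y [-0.0293  0.0294]
handle lean from vertical 47.02618737238131 => lip-up pitch 12.026187372381308 5699
grip from jar along/lat mm -97.1326204859595 -0.4406738035893504 tcp z 0.19172129417553993
bright px 22090
circ 188 199 29 [ 0.0307 -0.0827  0.0879] [39 39 40]
circ 368 87 22 [0.091  0.0218 0.0266] [203 205 201]
circ 302 92 19 [ 0.0888 -0.0067  0.025 ] [203 205 209]
circ 268 127 23 [ 0.0745 -0.0226  0.031 ] [203 204 206]
circ 325 130 18 [0.0732 0.0034 0.0295] [204 205 207]
circ 257 83 20 [ 0.0925 -0.0259  0.0257] [202 204 209]
circ 372 131 21 [0.0728 0.0248 0.0301] [203 204 208]
circ 499 122 29 [0.0783 0.1343 0.1391] [96 91 86]
circ 190 424 23 [-0.0086 -0.0375 -0.0568] [19 13 16]
```

{"fn": "arm_command", "kwargs": {
  "motion": [
    {"dp":[0,0,0],"jaw":-1,"twist":0},
    {"dp":[0,0,0],"jaw":-1,"twist":0},
    {"dp":[0,0,0],"jaw":-1,"twist":0}
  ],
  "squeeze": 80
}}

```text
clock: 14.45
ee_pos: [0.5458, 0.2366, 0.1922]
tool_rot: [0.0, 0.885, 0.465, 0.0]
ft_force: [-0.1, -0.1, -2.6]
gripper_width: 0.0127
grip_force: 117.0
```

Run:
```python
from e import *
from scipy.optimize import least_squares
im,d,P=cloud("wrist"); p,R,y,o=toolyaw(); pitch(P,im,p,R); print(o["grip_force"])
z=P[...,2]; T=(P-p)@R
m=np.isfinite(z)&(np.hypot(P[...,0]-.6005,P[...,1]-.316)<.08)&(z>.112)&(z<.126)&(abs(T[...,1])>.040); S=P[m]; print(len(S))
if len(S)>30:
    s=least_squares(lambda c:np.hypot(S[:,0]-c[0],S[:,1]-c[1])-.055,[.6,.316],loss="soft_l1",f_scale=.002).x; print(s,np.percentile(np.hypot(*(S[:,:2]-s).T),[5,50,95]),np.median(S[:,2]))
```

```text
handle lean from vertical 46.96602533817112 => lip-up pitch 11.966025338171121 5713
117.03545451164246
1757
[0.5997 0.317 ] [0.0526 0.0542 0.0564] 0.11989328660438367
```

{"fn": "arm_command", "kwargs": {
  "motion": [
    {"dp":[0,0,0],"jaw":-0.95,"twist":0},
    {"dp":[0,0,0],"jaw":-0.95,"twist":0}
  ],
  "squeeze": 70
}}

```text
clock: 14.67
ee_pos: [0.5457, 0.2369, 0.1921]
tool_rot: [0.0, 0.885, 0.465, 0.0]
ft_force: [-0.6, 0.3, -3.6]
gripper_width: 0.0122
grip_force: 117.0
```

The grip force stays at 117 N even with a lower squeeze, so I'll tilt the scoop by contact instead. First I'll back off and touch the lip to the jar's outer wall to bring it from 12° to about 3° lip-up.

{"fn": "arm_command", "kwargs": {
  "motion": [
    {"dp":[-0.005,0,0],"jaw":-1,"twist":0},
    {"dp":[-0.009,0,0],"jaw":-1,"twist":0},
    {"dp":[-0.013,0,0],"jaw":-1,"twist":0},
    {"dp":[-0.016,0,0],"jaw":-1,"twist":0},
    {"dp":[-0.016,0,0],"jaw":-1,"twist":0},
    {"dp":[-0.016,0,0],"jaw":-1,"twist":0},
    {"dp":[-0.013,0,0],"jaw":-1,"twist":0},
    {"dp":[-0.009,0,0.003],"jaw":-1,"twist":0},
    {"dp":[-0.005,0,0.008],"jaw":-1,"twist":0},
    {"dp":[0,0,0.012],"jaw":-1,"twist":0},
    {"dp":[0,0,0.012],"jaw":-1,"twist":0},
    {"dp":[0,0,0.01],"jaw":-1,"twist":0}
  ]
}}

```text
clock: 15.67
ee_pos: [0.4878, 0.153, 0.1459]
tool_rot: [-0.0, 0.885, 0.465, 0.0]
ft_force: [0.8, 0.3, -4.4]
gripper_width: 0.0124
grip_force: 117.0
```

{"fn": "arm_command", "kwargs": {
  "motion": [
    {"dp":[0,0,0.006],"jaw":-1,"twist":0},
    {"dp":[0,0,0.002],"jaw":-1,"twist":0},
    {"dp":[0,0,0],"jaw":-1,"twist":0},
    {"dp":[0,0,0],"jaw":-1,"twist":0}
  ]
}}

```text
clock: 16.0
ee_pos: [0.488, 0.153, 0.1391]
tool_rot: [0.0, 0.885, 0.465, 0.0]
ft_force: [-0.0, -0.4, -2.9]
gripper_width: 0.0121
grip_force: 117.0
```

```bash
sed -i 's/\[.6005,.316\]/[.600,.3167]/' e.py; python3 -c "
from e import *
st()"
```

```text
tcp [0.4881 0.153  0.1394] yaw 55.40310421139058 grip 117.01845288276672 0.012136001455492188 F [ 0.3184 -0.0262 -2.4307] t 16.05
bowl floor n 9477 pitch(lip up+) deg -9.043245842202548 roll 0.08677087264518552 z at x=.09 0.0354183977413291 x range [0.0605 0.1265] y [-0.0294  0.0294]
handle lean from vertical 46.896961060901326 => lip-up pitch 11.896961060901326 5697
grip from jar along/lat mm -198.25882206815172 -0.8179217897521379 tcp z 0.13935280356237995
bright px 22781
circ 298 93 27 [ 0.0886 -0.0085  0.0263] [207 207 200]
circ 368 130 20 [0.0732 0.0229 0.0299] [206 208 210]
circ 257 84 20 [ 0.0922 -0.0261  0.0265] [206 209 214]
circ 370 85 20 [0.0918 0.0225 0.0264] [207 210 213]
circ 266 130 20 [ 0.0733 -0.0235  0.0301] [208 209 213]
circ 324 131 19 [0.0728 0.0029 0.0293] [206 208 207]
circ 95 82 14 [ 0.0988 -0.1242  0.0775] [205 208 212]
```

{"fn": "arm_command", "kwargs": {
  "motion": [
    {"dp":[0.003,0,0],"jaw":-1,"twist":0},
    {"dp":[0.003,0,0],"jaw":-1,"twist":0},
    {"dp":[0.0023,0,-0.0035],"jaw":-1,"twist":0},
    {"dp":[0.0023,0,-0.004],"jaw":-1,"twist":0},
    {"dp":[0.0023,0,-0.004],"jaw":-1,"twist":0},
    {"dp":[0.0022,0,-0.0035],"jaw":-1,"twist":0},
    {"dp":[0,0,0],"jaw":-1,"twist":0}
  ]
}}

```text
clock: 16.63
ee_pos: [0.4938, 0.1633, 0.154]
tool_rot: [0.0, 0.885, 0.465, -0.003]
ft_force: [-4.3, -6.8, -5.9]
gripper_width: 0.0123
grip_force: 117.0
```

```bash
python3 -c "
from e import *
st()" | grep -v bowl
```

```text
tcp [0.4937 0.1633 0.1538] yaw 55.37763021247533 grip 116.9267213344574 0.012545017289522856 F [-5.2334 -6.1961 -4.3347] t 16.6833
handle lean from vertical 45.14829665006286 => lip-up pitch 10.14829665006286 5724
grip from jar along/lat mm -186.63855211248836 0.26507978044371105 tcp z 0.1537840032762111
bright px 22733
circ 367 93 22 [0.0892 0.022  0.0298] [206 208 206]
circ 259 90 19 [ 0.0902 -0.0254  0.0271] [207 209 214]
circ 296 100 29 [ 0.0862 -0.0095  0.0293] [206 202 192]
circ 326 134 16 [0.0717 0.004  0.0313] [206 208 209]
circ 262 137 27 [ 0.0704 -0.0255  0.0312] [209 209 208]
circ 374 137 28 [0.0704 0.0261 0.0309] [205 207 200]
circ 190 425 24 [-0.0085 -0.0374 -0.0574] [20 22 21]
circ 101 58 19 [ 0.1066 -0.1041  0.0499] [37 35 38]
```

{"fn": "arm_command", "kwargs": {
  "motion": [
    {"dp":[0.002,0,-0.0032],"jaw":-1,"twist":0},
    {"dp":[0.002,0,-0.0032],"jaw":-1,"twist":0},
    {"dp":[0.002,0,-0.0032],"jaw":-1,"twist":0},
    {"dp":[0.0015,0,-0.0025],"jaw":-1,"twist":0},
    {"dp":[0,0,0],"jaw":-1,"twist":0}
  ]
}}

```text
clock: 17.1
ee_pos: [0.4988, 0.17, 0.1662]
tool_rot: [0.0, 0.885, 0.465, -0.002]
ft_force: [-2.6, -4.2, -6.2]
gripper_width: 0.0125
grip_force: 116.0
```

```bash
python3 -c "
from e import *
st()" | grep -v bowl
```

```text
tcp [0.4987 0.1699 0.166 ] yaw 55.37988054020566 grip 115.95023989677429 0.012231656620926025 F [-3.4617 -4.3315 -5.2311] t 17.15
handle lean from vertical 39.25079274093954 => lip-up pitch 4.250792740939538 5576
grip from jar along/lat mm -178.3831155648071 -0.0277230787689986 tcp z 0.1659759958447499
bright px 20291
circ 365 111 21 [0.082  0.0224 0.0379] [206 208 212]
circ 304 115 20 [ 0.0802 -0.0063  0.0369] [205 208 211]
circ 269 108 24 [ 0.0834 -0.0227  0.0381] [206 206 196]
circ 271 148 21 [ 0.0652 -0.0224  0.038 ] [207 209 205]
circ 326 151 15 [0.0637 0.0042 0.0379] [205 206 209]
circ 364 153 20 [0.0628 0.0226 0.0381] [206 209 208]
circ 535 17 28 [0.1448 0.1445 0.1303] [97 90 86]
circ 211 368 27 [ 0.011  -0.0297 -0.0575] [27 27 28]
circ 188 424 22 [-0.0081 -0.038  -0.0575] [22 19 20]
```

{"fn": "arm_command", "kwargs": {
  "motion": [
    {"dp":[-0.001,0,-0.003],"jaw":-1,"twist":0},
    {"dp":[-0.001,0,-0.006],"jaw":-1,"twist":0},
    {"dp":[0,0,-0.008],"jaw":-1,"twist":0},
    {"dp":[0,0,-0.007],"jaw":-1,"twist":0},
    {"dp":[0,0,-0.004],"jaw":-1,"twist":0},
    {"dp":[0,0,0],"jaw":-1,"twist":0}
  ]
}}

```text
clock: 17.65
ee_pos: [0.5007, 0.1706, 0.1959]
tool_rot: [-0.0, 0.885, 0.465, 0.002]
ft_force: [0.9, 0.9, -3.6]
gripper_width: 0.0121
grip_force: 116.2
```

{"fn": "arm_command", "kwargs": {
  "motion": [
    {"dp":[0.003,0,0],"jaw":-1,"twist":0},
    {"dp":[0.006,0,0],"jaw":-1,"twist":0},
    {"dp":[0.009,0,0],"jaw":-1,"twist":0},
    {"dp":[0.012,0,0],"jaw":-1,"twist":0},
    {"dp":[0.014,0,0],"jaw":-1,"twist":0},
    {"dp":[0.013,0,0],"jaw":-1,"twist":0},
    {"dp":[0.011,0,0],"jaw":-1,"twist":0},
    {"dp":[0.009,0,0],"jaw":-1,"twist":0},
    {"dp":[0.007,0,0],"jaw":-1,"twist":0},
    {"dp":[0.005,0,0],"jaw":-1,"twist":0},
    {"dp":[0.003,0,0],"jaw":-1,"twist":0},
    {"dp":[0.001,0,0],"jaw":-1,"twist":0}
  ]
}}

```text
clock: 18.65
ee_pos: [0.5524, 0.2466, 0.1941]
tool_rot: [0.0, 0.885, 0.465, -0.0]
ft_force: [0.3, -0.4, -2.9]
gripper_width: 0.0123
grip_force: 116.2
```

```bash
cat > f.py <<'E'
from e import *
from scipy.optimize import least_squares
im,P,T=st(); p,R,y,o=toolyaw(); np.savez("last.npz",im=im,P=P,T=T)
z=P[...,2]
m=np.isfinite(z)&(np.hypot(P[...,0]-.600,P[...,1]-.3167)<.08)&(z>.113)&(z<.126)&((abs(T[...,1])>.040)|(T[...,0]>.14)); S=T[m]
c0=((np.r_[.600,.3167,.12]-p)@R)[:2]
s=least_squares(lambda c:np.hypot(S[:,0]-c[0],S[:,1]-c[1])-.055,c0,loss="soft_l1",f_scale=.002).x; print("jar in tool",s,"prior",c0,len(S),"xr",np.percentile(S[:,0],[2,98]))
for yy in(-.032,-.03,-.01,.012,.03,.032):
    q=(abs(T[...,1]-yy)<.002)&np.isfinite(z)&(T[...,0]>.045)&(T[...,0]<.17); q=T[q]; q=q[q[:,0].argsort()[::-1]]
    print("y",yy,[tuple(np.round(a[[0,2]]*1e3,0).astype(int)) for a in q[::max(1,len(q)//22)]])
E
python3 f.py
```

```text
tcp [0.5523 0.2464 0.1941] yaw 55.395228244144924 grip 116.24484658241272 0.012488264722523285 F [-0.1908 -0.7768 -3.6285] t 18.7
bowl floor n 13806 pitch(lip up+) deg -16.471156600351684 roll 1.037901116565538 z at x=.09 0.04776130870379665 x range [0.0507 0.1216] y [-0.0294  0.0294]
handle lean from vertical 39.877292693206236 => lip-up pitch 4.877292693206236 5623
grip from jar along/lat mm -84.90824219326576 -0.6879011628802487 tcp z 0.19411093241080088
bright px 20462
circ 191 217 29 [ 0.0186 -0.0829  0.0901] [34 30 35]
circ 306 117 20 [ 0.0794 -0.0054  0.037 ] [202 203 207]
circ 262 109 19 [ 0.0829 -0.0259  0.0374] [201 203 202]
circ 366 107 17 [0.0837 0.0224 0.036 ] [203 204 208]
circ 266 151 24 [ 0.0639 -0.0248  0.0371] [202 203 201]
circ 362 150 18 [0.0642 0.0217 0.0392] [201 201 191]
circ 323 151 23 [0.0638 0.0027 0.0385] [201 202 200]
circ 441 426 25 [-0.0076  0.0351 -0.0585] [ 9 17 18]
circ 566 129 29 [0.0739 0.1485 0.0839] [ 43  97 171]
jar in tool [ 0.0845 -0.0012] prior [ 0.0849 -0.0007] 2180 xr [0.0561 0.1191]
y -0.032 [(np.int64(156), np.int64(135)), (np.int64(131), 
[... 3502 characters left out ...]
np.int64(156), np.int64(137)), (np.int64(131), np.int64(75)), (np.int64(122), np.int64(53)), (np.int64(119), np.int64(52)), (np.int64(117), np.int64(54)), (np.int64(114), np.int64(53)), (np.int64(111), np.int64(55)), (np.int64(109), np.int64(53)), (np.int64(106), np.int64(53)), (np.int64(103), np.int64(55)), (np.int64(101), np.int64(54)), (np.int64(98), np.int64(57)), (np.int64(95), np.int64(55)), (np.int64(90), np.int64(43)), (np.int64(84), np.int64(39)), (np.int64(79), np.int64(40)), (np.int64(74), np.int64(58)), (np.int64(69), np.int64(42)), (np.int64(65), np.int64(40)), (np.int64(61), np.int64(41)), (np.int64(54), np.int64(54)), (np.int64(53), np.int64(35)), (np.int64(50), np.int64(31))]
```

{"fn": "arm_command", "kwargs": {
  "motion": [
    {"dp":[-0.0012,-0.0006,0.003],"jaw":-1,"twist":0},
    {"dp":[-0.0012,-0.0006,0.004],"jaw":-1,"twist":0},
    {"dp":[0,0,0.003],"jaw":-1,"twist":0},
    {"dp":[0,0,0.001],"jaw":-1,"twist":0},
    {"dp":[0,0,0],"jaw":-1,"twist":0}
  ]
}}

```text
clock: 19.12
ee_pos: [0.5497, 0.2448, 0.1827]
tool_rot: [0.0, 0.885, 0.465, -0.0]
ft_force: [-0.2, -0.3, -3.3]
gripper_width: 0.0124
grip_force: 116.2
```

```bash
sed -i 's/^for yy in(.*/for yy in(-.030,.012,.030):/; s/    print("y",yy.*/    f=q[(q[:,2]<.060)\&(q[:,2]>.048)]; print("y",yy,"lip x,z",f[0][[0,2]]*1e3)/' f.py; python3 f.py | grep -v bowl
```

```text
tcp [0.5498 0.2449 0.183 ] yaw 55.38977506362598 grip 116.24101638793945 0.012378388407180597 F [ 0.9315  0.0483 -3.9153] t 19.1667
handle lean from vertical 39.86232796873361 => lip-up pitch 4.862327968733609 5541
grip from jar along/lat mm -87.55360314271047 0.5116992326093389 tcp z 0.18297461718391553
bright px 20181
circ 190 217 29 [ 0.0207 -0.0799  0.0798] [36 38 39]
circ 263 108 18 [ 0.0829 -0.0253  0.0366] [202 204 207]
circ 365 106 20 [0.0838 0.022  0.0371] [203 205 207]
circ 299 116 26 [ 0.0795 -0.0088  0.0386] [204 202 193]
circ 365 149 20 [0.0643 0.023  0.0391] [203 206 206]
circ 324 151 18 [0.0634 0.0031 0.0388] [202 204 204]
circ 271 152 29 [ 0.0629 -0.0227  0.039 ] [204 205 208]
circ 504 135 29 [0.0692 0.1358 0.132 ] [91 87 81]
circ 190 425 24 [-0.008  -0.0372 -0.0578] [27 24 22]
circ 439 427 28 [-0.0075  0.0342 -0.0592] [19 18 21]
jar in tool [ 0.0864 -0.0001] prior [0.0876 0.0005] 3093 xr [0.056 0.123]
y -0.03 lip x,z [121.7745  54.4847]
y 0.012 lip x,z [121.596   53.8123]
y 0.03 lip x,z [121.7322  54.3956]
```

{"fn": "arm_command", "kwargs": {
  "motion": [
    {"dp":[0,0,0.003],"jaw":-1,"twist":0},
    {"dp":[0,0,0.003],"jaw":-1,"twist":0},
    {"dp":[0,0,0],"jaw":-1,"twist":0}
  ]
}}

```text
clock: 19.42
ee_pos: [0.5496, 0.245, 0.1765]
tool_rot: [0.0, 0.885, 0.465, -0.0]
ft_force: [-0.4, -0.4, -4.3]
gripper_width: 0.0123
grip_force: 116.2
```

{"fn": "arm_command", "kwargs": {
  "motion": [
    {"dp":[0,0,0.003],"jaw":-1,"twist":0},
    {"dp":[0,0,0.002],"jaw":-1,"twist":0},
    {"dp":[0,0,0],"jaw":-1,"twist":0}
  ]
}}

```text
clock: 19.67
ee_pos: [0.5497, 0.2451, 0.1717]
tool_rot: [0.0, 0.885, 0.465, -0.0]
ft_force: [0.0, -0.6, -3.6]
gripper_width: 0.012
grip_force: 116.2
```

```bash
python3 f.py | grep -v bowl|grep -v circ
```

```text
tcp [0.5498 0.245  0.1719] yaw 55.39691829169539 grip 116.22960090637207 0.012796685988462172 F [-0.6338  0.0859 -3.5657] t 19.7167
handle lean from vertical 39.8961370796657 => lip-up pitch 4.896137079665699 5560
grip from jar along/lat mm -87.48885588027125 0.6196443692174092 tcp z 0.1718633593028476
bright px 20240
jar in tool [ 0.0865 -0.    ] prior [0.0875 0.0006] 3673 xr [0.0534 0.1229]
y -0.03 lip x,z [132.0017  57.3641]
y 0.012 lip x,z [121.8481  54.0353]
y 0.03 lip x,z [132.1886  58.0346]
```

{"fn": "arm_command", "kwargs": {
  "motion": [
    {"dp":[0.0005,0,0.002],"jaw":-1,"twist":0},
    {"dp":[0.0005,0,0.002],"jaw":-1,"twist":0},
    {"dp":[0,0,0.001],"jaw":-1,"twist":0},
    {"dp":[0,0,0],"jaw":-1,"twist":0}
  ]
}}

```text
clock: 20.05
ee_pos: [0.5504, 0.2459, 0.1669]
tool_rot: [0.0, 0.885, 0.465, -0.0]
ft_force: [1.2, 1.0, -2.2]
gripper_width: 0.0124
grip_force: 116.2
```

{"fn": "arm_command", "kwargs": {
  "motion": [
    {"dp":[0.002,0,-0.001],"jaw":-1,"twist":0},
    {"dp":[0.0034,0,-0.005],"jaw":-1,"twist":0},
    {"dp":[0,0,0],"jaw":-1,"twist":0}
  ]
}}

```text
clock: 20.3
ee_pos: [0.5526, 0.249, 0.1733]
tool_rot: [0.0, 0.885, 0.465, -0.002]
ft_force: [-3.6, -4.8, -3.7]
gripper_width: 0.0121
grip_force: 116.4
```

```bash
python3 f.py | grep -v bowl
```

```text
tcp [0.5525 0.249  0.1732] yaw 55.38600654467806 grip 116.33970379829407 0.012602372483223294 F [-3.5145 -5.2087 -1.7942] t 20.35
handle lean from vertical 38.36914108973211 => lip-up pitch 3.3691410897321106 5547
grip from jar along/lat mm -82.72307747932805 0.5876577664621698 tcp z 0.17319297425834076
bright px 19795
circ 363 115 20 [0.0803 0.0218 0.0399] [204 206 206]
circ 326 153 15 [0.0628 0.0042 0.0383] [205 207 210]
circ 265 157 21 [ 0.0608 -0.0256  0.0394] [205 206 197]
circ 304 117 19 [ 0.0794 -0.0063  0.0392] [203 205 209]
circ 190 227 27 [ 0.0173 -0.0767  0.0693] [40 36 40]
circ 264 113 22 [ 0.0812 -0.0251  0.0385] [204 206 210]
circ 370 155 24 [0.0618 0.0258 0.0391] [205 207 205]
circ 440 427 26 [-0.0087  0.0353 -0.058 ] [20 19 21]
jar in tool [0.0819 0.    ] prior [0.0829 0.0006] 3515 xr [0.0489 0.1182]
y -0.03 lip x,z [130.9767  52.7988]
y 0.012 lip x,z [133.6516  59.1504]
y 0.03 lip x,z [130.797   52.2236]
```

{"fn": "arm_command", "kwargs": {
  "motion": [
    {"dp":[-0.002,0,0.003],"jaw":-1,"twist":0},
    {"dp":[0,0,0.003],"jaw":-1,"twist":0},
    {"dp":[0.002,0,0],"jaw":-1,"twist":0},
    {"dp":[0.0036,0,-0.0045],"jaw":-1,"twist":0},
    {"dp":[0.0039,0,-0.0047],"jaw":-1,"twist":0},
    {"dp":[0.0042,0,-0.0047],"jaw":-1,"twist":0},
    {"dp":[0.0044,0,-0.0046],"jaw":-1,"twist":0},
    {"dp":[0.0046,0,-0.0044],"jaw":-1,"twist":0},
    {"dp":[0.0047,0,-0.0042],"jaw":-1,"twist":0},
    {"dp":[-0.007,0,0],"jaw":-1,"twist":0},
    {"dp":[-0.009,0,0],"jaw":-1,"twist":0},
    {"dp":[0,0,0],"jaw":-1,"twist":0}
  ]
}}

```text
clock: 21.35
ee_pos: [0.5588, 0.2575, 0.1949]
tool_rot: [-0.0, 0.886, 0.464, 0.001]
ft_force: [-0.3, 0.0, 1.0]
gripper_width: 0.0126
grip_force: 115.7
```

```bash
python3 f.py | grep -v bowl
```

```text
tcp [0.559  0.2577 0.195 ] yaw 55.35690697547107 grip 115.6124746799469 0.0122142505419551 F [-0.0601  0.1773  1.2307] t 21.4
handle lean from vertical 23.285937112815308 => lip-up pitch -11.714062887184692 5250
grip from jar along/lat mm -71.78677382144855 0.18812708221418312 tcp z 0.19502461182182942
bright px 18613
circ 361 84 18 [0.0962 0.0232 0.065 ] [203 204 207]
circ 194 233 28 [ 0.0065 -0.0828  0.0926] [16 12 19]
circ 497 149 29 [0.059  0.1348 0.1369] [90 88 82]
circ 326 69 18 [0.1062 0.0051 0.0842] [202 204 204]
circ 192 426 26 [-0.0089 -0.0367 -0.0576] [ 6  8 12]
circ 284 85 22 [ 0.0958 -0.0176  0.0662] [202 203 196]
circ 441 426 25 [-0.0069  0.0347 -0.0598] [ 5 12 14]
jar in tool [ 0.0709 -0.0004] prior [0.0717 0.0001] 2572 xr [0.0388 0.1073]Traceback (most recent call last):
  File "f.py", line 10, in <module>
    f=q[(q[:,2]<.060)&(q[:,2]>.048)]; print("y",yy,"lip x,z",f[0][[0,2]]*1e3)
                                                             ~^^^
IndexError: index 0 is out of bounds for axis 0 with size 0
```

{"fn": "arm_command", "kwargs": {
  "motion": [
    {"dp":[0,0,-0.002],"jaw":-1,"twist":0},
    {"dp":[0,0,0],"jaw":-1,"twist":0},
    {"dp":[0,0,0],"jaw":-1,"twist":0},
    {"dp":[0,0,0],"jaw":-1,"twist":0},
    {"dp":[0,0,0],"jaw":-1,"twist":0}
  ]
}}

```text
clock: 21.82
ee_pos: [0.5589, 0.2582, 0.1962]
tool_rot: [0.0, 0.885, 0.465, -0.0]
ft_force: [0.8, 0.0, -1.9]
gripper_width: 0.0122
grip_force: 115.4
```

```bash
sed -i 's/f\[0\]\[\[0,2\]\]\*1e3/f[:1]/' f.py; python3 f.py | grep -v bowl
python3 - <<'E'
from h import *
D=np.load("last.npz"); P=D["P"]; z=P[...,2]; im=D["im"].astype(int)
for n in ["side","scene"]:
    i,d,P=cloud(n)
    for x in nets.find_in(n,"ball0_center"): 
        b=np.round(x["box"]).astype(int); print(n,round(x["score"],2),b,P[(b[1]+b[3])//2,(b[0]+b[2])//2])
E
```

```text
tcp [0.5589 0.2582 0.1961] yaw 55.411766217601446 grip 115.40639162063599 0.012282528486837595 F [-0.0589 -0.8578 -2.8706] t 21.8667
handle lean from vertical 23.28634356251805 => lip-up pitch -11.713656437481951 5343
grip from jar along/lat mm -71.48782291877414 0.626935960046572 tcp z 0.19612010137815708
bright px 18159
circ 196 234 29 [ 0.0061 -0.0815  0.0925] [27 29 28]
circ 331 64 19 [0.1105 0.0083 0.0931] [202 203 197]
circ 440 426 26 [-0.0083  0.0352 -0.058 ] [18 15 16]
circ 190 425 24 [-0.0084 -0.0374 -0.0575] [17 15 17]
circ 287 73 15 [ 0.1082 -0.0193  0.1121] [179 180 178]
jar in tool [0.0707 0.    ] prior [0.0715 0.0006] 2518 xr [0.0388 0.1069]
y -0.03 lip x,z []
y 0.012 lip x,z []
y 0.03 lip x,z []
```

{"fn": "arm_command", "kwargs": {
  "motion": [
    {"dp":[-0.003,0,-0.004],"jaw":-1,"twist":0},
    {"dp":[-0.005,0,-0.008],"jaw":-1,"twist":0},
    {"dp":[-0.004,0,-0.01],"jaw":-1,"twist":0},
    {"dp":[0,0,-0.012],"jaw":-1,"twist":0},
    {"dp":[0,0,-0.012],"jaw":-1,"twist":0},
    {"dp":[0,0,0],"jaw":-1,"twist":0},
    {"dp":[0,0,0],"jaw":-1,"twist":0}
  ]
}}

```text
clock: 22.65
ee_pos: [0.5524, 0.2481, 0.2435]
tool_rot: [-0.0, 0.885, 0.465, 0.001]
ft_force: [-0.1, -0.3, -3.1]
gripper_width: 0.0125
grip_force: 115.4
```

Run:
```python
from e import *
im,d,P=cloud("wrist"); p,R,y,o=toolyaw(); T=(P-p)@R; pitch(P,im,p,R); print(p,o["ft_force"])
z=P[...,2]; I=im.astype(int); np.savez("last.npz",im=im,P=P,T=T); save(im,"w20.png")
# inside bowl: height above fitted floor
m=np.isfinite(z)&(abs(T[...,1])<.034)&(T[...,0]>.02)&(T[...,0]<.13)
for yy in (-.025,0.012,.025):
    q=T[m&(abs(T[...,1]-yy)<.002)]; q=q[q[:,0].argsort()]; print(yy,[(int(a[0]*1e3),int(a[2]*1e3)) for a in q[::max(1,len(q)//25)]])
J=np.isfinite(z)&(np.hypot(P[...,0]-.6,P[...,1]-.3167)<.052)&(z>.06)&(z<.112)
k,l,s,c=cv2.connectedComponentsWithStats((J&(I.min(-1)>150)).astype(np.uint8))
for i in range(1,k):
    if s[i,4]>60: print("jarball",s[i],np.nanmean(P[l==i],0),np.nanmax(z[l==i]))
```

```text
handle lean from vertical 23.33867739732974 => lip-up pitch -11.66132260267026 5394
[0.552  0.248  0.2427] [-0.333  -0.1349 -1.8064]
-0.025 [(27, 70), (30, 43), (32, 71), (35, 72), (38, 72), (42, 71), (46, 73), (50, 74), (54, 75), (57, 75), (61, 77), (65, 78), (68, 79), (71, 78), (75, 80), (78, 80), (82, 81), (85, 82), (88, 84), (92, 82), (105, 176), (112, 177), (117, 159), (123, 159), (128, 138), (129, 125)]
0.012 [(20, -98), (29, 70), (31, 72), (33, 72), (38, 72), (42, 73), (46, 73), (50, 75), (53, 75), (57, 76), (61, 77), (64, 78), (67, 78), (71, 79), (74, 79), (78, 80), (81, 82), (85, 81), (88, 82), (91, 82), (104, 177), (111, 176), (115, 164), (118, 142), (123, 140), (128, 141)]
0.025 [(27, 70), (30, 54), (31, 43), (34, 73), (38, 72), (42, 73), (45, 73), (50, 75), (53, 75), (57, 78), (61, 77), (64, 77), (68, 79), (71, 79), (75, 79), (78, 80), (81, 80), (85, 82), (88, 82), (92, 83), (105, 176), (111, 164), (116, 158), (122, 159), (128, 147), (129, 163)]
jarball [292  44  28  24 453] [0.6154 0.3558 0.0996] 0.10427397392717724
jarball [320  44  22  24 418] [0.6309 0.3446 0.1004] 0.10428948950965167
jarball [281  54  15  22 188] [0.602  0.3597 0.0836] 0.094725132240432
jarball [338  56  15  21 191] [0.638  0.3334 0.084 ] 0.0952883909401816
```

The bowl is empty and the balls are in the jar, two of them resting on the others with tops at z = 0.104, below the rim. I'll take the scoop back to the mat.

{"fn": "arm_command", "kwargs": {
  "motion": [
    {"dp":[-0.015,0.009,0],"jaw":-1,"twist":0},
    {"dp":[-0.0263,0.0154,0],"jaw":-1,"twist":0},
    {"dp":[-0.0293,0.0171,0],"jaw":-1,"twist":0},
    {"dp":[-0.0293,0.0171,0],"jaw":-1,"twist":0},
    {"dp":[-0.0293,0.0171,0],"jaw":-1,"twist":0},
    {"dp":[-0.0293,0.0171,0],"jaw":-1,"twist":0},
    {"dp":[-0.0293,0.0171,0],"jaw":-1,"twist":0},
    {"dp":[-0.0293,0.0171,0],"jaw":-1,"twist":0},
    {"dp":[-0.0293,0.0171,0],"jaw":-1,"twist":0},
    {"dp":[-0.0293,0.0171,0],"jaw":-1,"twist":0},
    {"dp":[-0.0293,0.0171,0],"jaw":-1,"twist":0},
    {"dp":[-0.0293,0.0171,0],"jaw":-1,"twist":0}
  ]
}}

```text
clock: 23.7
ee_pos: [0.522, -0.1398, 0.2417]
tool_rot: [-0.0, 0.885, 0.465, -0.0]
ft_force: [1.1, 0.3, -2.0]
gripper_width: 0.0123
grip_force: 115.2
```

{"fn": "arm_command", "kwargs": {
  "motion": [
    {"dp":[-0.0293,0.0171,0],"jaw":-1,"twist":0},
    {"dp":[-0.0293,0.0171,0],"jaw":-1,"twist":0},
    {"dp":[-0.0293,0.0171,0],"jaw":-1,"twist":0},
    {"dp":[-0.0293,0.0171,0],"jaw":-1,"twist":0},
    {"dp":[-0.0293,0.0171,0],"jaw":-1,"twist":0},
    {"dp":[-0.0293,0.0171,0],"jaw":-1,"twist":0},
    {"dp":[-0.0163,0.0097,0],"jaw":-1,"twist":0},
    {"dp":[0,0,0],"jaw":-1,"twist":-4.6},
    {"dp":[0,0,0],"jaw":-1,"twist":0},
    {"dp":[0,0,0],"jaw":-1,"twist":0},
    {"dp":[0,0,0],"jaw":-1,"twist":0}
  ]
}}

```text
clock: 24.62
ee_pos: [0.5063, -0.3589, 0.2418]
tool_rot: [-0.001, 0.866, 0.499, -0.0]
ft_force: [-0.0, 0.4, -1.8]
gripper_width: 0.0124
grip_force: 115.3
```

Run:
```python
from c import *
im,d,P=cloud("wrist"); p,R,y,o=toolyaw(); T=(P-p)@R; pitch(P,im,p,R)
I=im.astype(int); z=P[...,2]; f=np.isfinite(z)
plan([.5057,-.3599,.16],60)
q=T[f&(abs(T[...,1]-.015)<.004)&(T[...,2]<.1)&(T[...,0]>.02)&(T[...,0]<.14)]; q=q[q[:,0].argsort()]; print([(int(a[0]*1e3),int(a[2]*1e3)) for a in q[::max(1,len(q)//30)]])
# mat now
m=f&(np.hypot(P[...,0]-.54,P[...,1]+.30)<.14)&(I.max(-1)<50)&(z<.012)&(z>-.005); print("mat",m.sum(),cv2.minAreaRect(P[m][:,:2].astype(np.float32)))
for n in("side","scene"):
    i,d,P=cloud(n); z=P[...,2]; w=np.isfinite(z)&(np.hypot(P[...,0]-.6,P[...,1]-.3167)<.05)&(z>.075)&(z<.112)&(i.min(-1)>120); print(n,"jar white px",w.sum(), [ (np.round(x["box"]).astype(int).tolist(),round(x["score"],2)) for x in nets.find_in(n,"ball0_center")])
    w=np.isfinite(z)&(np.hypot(P[...,0]-.583,P[...,1]-.015)<.08)&(i.min(-1)>130)&(z>.015)&(z<.04); print("tray white",w.sum())
```

```text
handle lean from vertical 23.24866040075379 => lip-up pitch -11.751339599246212 5253
t 24.67 tcp [ 0.5065 -0.3588  0.242 ] yaw 59.98 | tool d(mm) [-1.4 -0.1 82. ] rows 3 each [-0.0005 -0.      0.0273] twist first-before -0.0
[(20, -98), (28, 71), (30, 72), (31, 48), (32, 73), (35, 74), (37, 71), (39, 73), (41, 73), (43, 74), (46, 74), (48, 75), (50, 76), (53, 76), (55, 77), (57, 77), (59, 78), (62, 78), (64, 78), (66, 79), (69, 80), (71, 79), (73, 80), (76, 80), (78, 81), (80, 82), (83, 83), (85, 83), (88, 83), (90, 84), (92, 85)]
mat 5319 ((0.5680918097496033, -0.24930840730667114), (0.03743760660290718, 0.12642790377140045), 59.865135192871094)
side jar white px 122 [([276, 213, 307, 244], 0.36)]
tray white 0
scene jar white px 14 []
tray white 0
```

{"fn": "arm_command", "kwargs": {
  "motion": [
    {"dp":[0.0058,0,0.02],"jaw":-1,"twist":0},
    {"dp":[0,0,0.03],"jaw":-1,"twist":0},
    {"dp":[0,0,0.03],"jaw":-1,"twist":0},
    {"dp":[0,0,0.03],"jaw":-1,"twist":0},
    {"dp":[0,0,0.02],"jaw":-1,"twist":0},
    {"dp":[0,0,0.015],"jaw":-1,"twist":0},
    {"dp":[0,0,0.005],"jaw":-1,"twist":0},
    {"dp":[0,0,0],"jaw":-1,"twist":0},
    {"dp":[0,0,0],"jaw":-1,"twist":0}
  ]
}}

```text
clock: 25.62
ee_pos: [0.5098, -0.3548, 0.0926]
tool_rot: [0.0, 0.866, 0.5, 0.0]
ft_force: [-0.1, 0.3, -2.3]
gripper_width: 0.0123
grip_force: 115.3
```

{"fn": "arm_command", "kwargs": {
  "motion": [
    {"dp":[-0.003,0,0.004],"jaw":-1,"twist":0},
    {"dp":[-0.003,0,0.004],"jaw":-1,"twist":0},
    {"dp":[-0.003,0,0.0035],"jaw":-1,"twist":0},
    {"dp":[-0.003,0,0.0035],"jaw":-1,"twist":0},
    {"dp":[0,0,0],"jaw":-1,"twist":0}
  ]
}}

```text
clock: 26.03
ee_pos: [0.5042, -0.3666, 0.0788]
tool_rot: [0.002, 0.866, 0.499, 0.001]
ft_force: [-1.4, -0.3, 11.1]
gripper_width: 0.012
grip_force: 115.0
```

Run:
```python
from c import *
im,d,P,p,R,y=scoop(); pitch(P,im,p,R)
```

```text
tcp [ 0.5043 -0.3664  0.0791] yaw 59.948971416915185 grip 114.93936896324158 0.012601056229065197 F [-2.1715 -0.6511  9.614 ] t 26.0833
bowl floor n 13215 pitch(lip up+) deg -4.761586750402122 roll 0.09202724170626002 z at x=.09 0.07122304317734819 x range [0.0409 0.1059] y [-0.0294  0.0294]
handle lean from vertical 30.330600513918316 => lip-up pitch -4.669399486081684 5096
```

{"fn": "arm_command", "kwargs": {
  "motion": [
    {"dp":[-0.0025,0,0.003],"jaw":-1,"twist":0},
    {"dp":[-0.0025,0,0.003],"jaw":-1,"twist":0},
    {"dp":[-0.0015,0,0.003],"jaw":-1,"twist":0},
    {"dp":[0,0,0],"jaw":-1,"twist":0}
  ]
}}

```text
clock: 26.42
ee_pos: [0.5008, -0.373, 0.0701]
tool_rot: [0.002, 0.866, 0.499, 0.001]
ft_force: [-1.8, -2.2, 10.2]
gripper_width: 0.0124
grip_force: 114.3
```

Run:
```python
from c import *
im,d,P,p,R,y=scoop(); pitch(P,im,p,R)
# bowl centre world from lip/back x-range (floor 1..99%): 
T=(P-p)@R
for x in (.078,.082): print(p+R@np.array([x,0,.066]))
```

```text
tcp [ 0.5008 -0.3729  0.0702] yaw 59.91745720639715 grip 114.22437071800232 0.012196334462515536 F [-2.1664 -2.9072  8.8014] t 26.4667
bowl floor n 14970 pitch(lip up+) deg -0.299113857984753 roll 0.16088665288902496 z at x=.09 0.0633336241521564 x range [0.0462 0.1137] y [-0.0294  0.0294]
handle lean from vertical 34.92826898211839 => lip-up pitch -0.07173101788161063 5188
[ 0.5401 -0.3056  0.0041]
[ 0.5422 -0.3021  0.0041]
```

{"fn": "arm_command", "kwargs": {
  "motion": [
    {"dp":[0,0,-0.0008],"jaw":-1,"twist":0},
    {"dp":[0,0,0],"jaw":-0.5,"twist":0},
    {"dp":[0,0,0],"jaw":0,"twist":0},
    {"dp":[0,0,0],"jaw":0.5,"twist":0},
    {"dp":[0,0,0],"jaw":1,"twist":0},
    {"dp":[0,0,0],"jaw":1,"twist":0},
    {"dp":[0,0,0],"jaw":1,"twist":0},
    {"dp":[0,0,0],"jaw":1,"twist":0}
  ]
}}

```text
clock: 27.13
ee_pos: [0.5001, -0.3707, 0.069]
tool_rot: [-0.0, 0.866, 0.5, -0.0]
ft_force: [-0.7, -1.3, -0.3]
gripper_width: 0.0852
grip_force: 0.0
```

{"fn": "arm_command", "kwargs": {
  "motion": [
    {"dp":[0,0,-0.02],"jaw":1,"twist":0},
    {"dp":[0,0,-0.03],"jaw":1,"twist":0},
    {"dp":[0,0,-0.035],"jaw":1,"twist":0},
    {"dp":[0,0,-0.035],"jaw":1,"twist":0},
    {"dp":[0,0,-0.035],"jaw":1,"twist":0},
    {"dp":[0,0,-0.035],"jaw":1,"twist":0},
    {"dp":[0,0,0],"jaw":1,"twist":0},
    {"dp":[0,0,0],"jaw":1,"twist":0}
  ]
}}

```text
clock: 27.8
ee_pos: [0.5009, -0.3713, 0.2612]
tool_rot: [0.002, 0.866, 0.5, 0.001]
ft_force: [-1.0, 1.0, 0.3]
gripper_width: 0.0851
grip_force: 0.0
```

```bash
sed -i 's/R>90)&(G<60)&(z>.02)/R>90)\&(G<60)\&(z>.02)\&(z<.15)/' b.py; python3 b.py w30
python3 - <<'E'
from h import *
np.set_printoptions(precision=4,suppress=True)
# selector detail from side & scene
c0=np.array([.4834,.3068])
for n in("side","scene"):
    im,d,P=cloud(n); I=im.astype(int); z=P[...,2]; f=np.isfinite(z)&(np.hypot(P[...,0]-c0[0],P[...,1]-c0[1])<.06)
    hsv=cv2.cvtColor(im,cv2.COLOR_RGB2HSV); H,S,V=[hsv[...,i].astype(int) for i in range(3)]
    dk=f&(z<.068)&(z>.052)
    for nm,m in dict(red=dk&((H<8)|(H>170))&(S>140),yel=dk&(H>18)&(H<35)&(S>140),blue=dk&(H>100)&(H<130)&(S>120)).items():
        q=P[m]; 
        if len(q): k=np.median(q,0); print(n,nm,m.sum(),k,"dir",np.degrees(np.arctan2(k[1]-c0[1],k[0]-c0[0]))%360,np.hypot(*(k[:2]-c0)))
    m=f&(z>.098)&(z<.112); q=P[m]; rc=cv2.minAreaRect(q[:,:2].astype(np.float32)); a=np.linalg.svd((q-q.mean(0))[:,:2])[2][0]; print("knob",m.sum(),q.mean(0),rc,np.degrees(np.arctan2(a[1],a[0]))%180)
    w=f&(z>.09)&(I.min(-1)>120); print("white",w.sum(),P[w].mean(0))
    for x in nets.find_in(n,"selector")[:1]: print(x)
plan([.42,.20,.25],90)
E
```

```text
t 27.80 tcp [ 0.5009 -0.3713  0.2612] yaw 60.01 | tool d(mm) [ 15.4 -10.2  61.2] rows 2 each [ 0.0077 -0.0051  0.0306] twist first-before -1.0
handle 1461 [ 0.5025 -0.3688  0.0893] [-0.3079 -0.5308  0.7895] yaw 59.88124049441685 lean 37.85694481949754 top [ 0.4796 -0.4012  0.1204] low [ 0.5244 -0.3312  0.0282] [0.0307 0.1283]
mat 12322 ((0.538869321346283, -0.30282193422317505), (0.1571555882692337, 0.12638647854328156), 61.32423782348633) 0.004299439026344998
bowl walls 611 ((0.5363346934318542, -0.31060591340065), (0.058462388813495636, 0.0761079341173172), 59.989356994628906) [0.023  0.0348]
scoop {'box': [278.8, 91.6, 358.3, 271.2], 'score': 0.64}
scoop_grip {'box': [277.9, 88.5, 357.6, 272.6], 'score': 0.92}
side red 29 [0.4663 0.3452 0.0624] dir 113.96765639405174 0.042039114006527975
side yel 22 [0.4477 0.3304 0.0632] dir 146.5170113698031 0.04275202570387822
side blue 20 [0.4938 0.347  0.0634] dir 75.47000752324958 0.04150531838646602
knob 175 [0.4822 0.3097 0.1048] ((0.501754879951477, 0.30702489614486694), (0.022915411740541458, 0.08197332918643951), 85.4802474975586) 170.29245727271663
white 14 [0.4855 0.3082 0.1075]
{'box': [266.4, 351.3, 290.6, 382.4], 'score': 0.58}
scene red 1 [0.4715 0.3445 0.0634] dir 107.49012122700135 0.039483516706685054
knob 82 [0.486  0.3055 0.1031] ((0.4862120747566223, 0.3064722418785095), (0.01566983573138714, 0.04560350626707077), 67.37885284423828) 158.24255679569956
white 0 [nan nan nan]
{'box': [416.2, 157.4, 431.5, 180.7], 'score': 0.84}
t 28.15 tcp [ 0.4997 -0.3705  0.2579] yaw 60.00 | tool d(mm) [ 454.2 -354.3    8.5] rows 17 each [ 0.0267 -0.0208  0.0005] twist first-before -30.0<stdin>:13: RuntimeWarning: Mean of empty slice.
  ret = um.true_divide(
```

{"fn": "arm_command", "kwargs": {
  "motion": [
    {"dp":[0.0289,-0.0176,0],"jaw":1,"twist":0},
    {"dp":[0.0289,-0.0176,0],"jaw":1,"twist":0},
    {"dp":[0.0289,-0.0176,0],"jaw":1,"twist":0},
    {"dp":[0.0289,-0.0176,0],"jaw":1,"twist":0},
    {"dp":[0.0289,-0.0176,0],"jaw":1,"twist":0},
    {"dp":[0.0289,-0.0176,0],"jaw":1,"twist":0},
    {"dp":[0.0289,-0.0176,0],"jaw":1,"twist":0},
    {"dp":[0.0289,-0.0176,0],"jaw":1,"twist":0},
    {"dp":[0.0289,-0.0176,0],"jaw":1,"twist":0},
    {"dp":[0.0289,-0.0176,0],"jaw":1,"twist":0},
    {"dp":[0.0289,-0.0176,0],"jaw":1,"twist":0},
    {"dp":[0.0289,-0.0176,0],"jaw":1,"twist":0}
  ]
}}

```text
clock: 29.15
ee_pos: [0.4902, 0.0367, 0.2587]
tool_rot: [-0.0, 0.866, 0.5, -0.0]
ft_force: [1.0, 0.1, 0.0]
gripper_width: 0.0853
grip_force: 0.0
```

{"fn": "arm_command", "kwargs": {
  "motion": [
    {"dp":[0.0289,-0.0176,0],"jaw":1,"twist":0},
    {"dp":[0.0289,-0.0176,0],"jaw":1,"twist":0},
    {"dp":[0.0289,-0.0176,0],"jaw":1,"twist":0},
    {"dp":[0.0289,-0.0176,0],"jaw":1,"twist":0},
    {"dp":[0.0289,-0.0176,0],"jaw":1,"twist":0},
    {"dp":[0.0289,-0.0176,0],"jaw":1,"twist":0},
    {"dp":[0.0289,-0.0176,0],"jaw":1,"twist":0},
    {"dp":[0.0289,-0.0176,0],"jaw":1,"twist":0},
    {"dp":[0,0,0],"jaw":1,"twist":-7.1},
    {"dp":[0,0,0],"jaw":1,"twist":-7.1},
    {"dp":[0,0,0],"jaw":1,"twist":-7.1},
    {"dp":[0,0,0],"jaw":1,"twist":-7.1}
  ]
}}

```text
clock: 30.15
ee_pos: [0.484, 0.306, 0.2582]
tool_rot: [-0.0, 0.715, 0.7, -0.001]
ft_force: [1.0, -0.0, 1.1]
gripper_width: 0.0854
grip_force: 0.0
```

{"fn": "arm_command", "kwargs": {
  "motion": [
    {"dp":[0,0,0],"jaw":1,"twist":-7.1},
    {"dp":[0,0,0],"jaw":1,"twist":-7.1},
    {"dp":[0,0,0],"jaw":1,"twist":-7.1},
    {"dp":[0,0,0],"jaw":1,"twist":-7.1},
    {"dp":[0,0,0],"jaw":1,"twist":-7.1},
    {"dp":[0,0,0],"jaw":1,"twist":-7.1},
    {"dp":[0,0,0],"jaw":0,"twist":-7.1},
    {"dp":[0,0,0],"jaw":0,"twist":-7.1},
    {"dp":[0,0,0],"jaw":0,"twist":-7.1},
    {"dp":[0,0,0],"jaw":0,"twist":-7.1},
    {"dp":[0,0,0],"jaw":0,"twist":0},
    {"dp":[0,0,0],"jaw":0,"twist":0}
  ]
}}

```text
clock: 31.15
ee_pos: [0.4843, 0.3055, 0.2585]
tool_rot: [-0.0, 0.181, 0.984, -0.0]
ft_force: [0.3, 0.1, 0.1]
gripper_width: 0.0426
grip_force: 0.0
```

```bash
cat > g.py <<'E'
from h import *
np.set_printoptions(precision=4,suppress=True)
p,R,y,o=toolyaw(); im,d,P=cloud("wrist"); T=(P-p)@R; save(im,"w%d.png"%int(o["clock"]*100)); print("tcp",p,y,"q",o["q"],"t",o["clock"],"w",o["gripper_width"])
I=im.astype(int); z=P[...,2]; c0=np.array([.4834,.3068])
hsv=cv2.cvtColor(im,cv2.COLOR_RGB2HSV); H,S,V=[hsv[...,i].astype(int) for i in range(3)]
f=np.isfinite(z)&(np.hypot(P[...,0]-c0[0],P[...,1]-c0[1])<.06)
def A(v): return np.degrees(np.arctan2(v[1],v[0]))%360
m=f&(z>.098)&(z<.110)&(np.hypot(P[...,0]-c0[0],P[...,1]-c0[1])<.033); q=P[m]; rc=cv2.minAreaRect(q[:,:2].astype(np.float32)); a=np.linalg.svd((q-q.mean(0))[:,:2])[2][0]; c=np.array(rc[0]); print("knob",m.sum(),q.mean(0),rc,"axis",A(a)%180,"tool",(np.r_[c,.1]-p)@R)
dk=f&(z<.068)&(z>.052)
for nm,mm in dict(red=dk&((H<8)|(H>170))&(S>120),yel=dk&(H>18)&(H<38)&(S>120),blue=dk&(H>100)&(H<130)&(S>120)).items():
    q=P[mm]
    if len(q): k=q.mean(0); print(nm,mm.sum(),k,"dir",A(k[:2]-c),np.hypot(*(k[:2]-c)))
w=f&(z>.09)&(z<.112)&(V>110)&(S<60); 
if w.any(): print("white",w.sum(),P[w].mean(0),"dir",A(P[w].mean(0)[:2]-c))
E
python3 g.py
python3 - <<'E'
from h import *
D=np.load  # count balls in jar
im,d,P=cloud("wrist"); z=P[...,2]; m=np.isfinite(z)&(np.hypot(P[...,0]-.6,P[...,1]-.3167)<.055)&(z<.115)&(z>.06); print("jar view px",m.sum())
E
```

```text
tcp [0.4843 0.3055 0.2585] 159.1575720135705 q [-0.4342  0.4018 -0.3135  1.9101  0.16    0.8547  0.3772] t 31.15 w 0.042585059172357435
knob 778 [0.4803 0.3086 0.104 ] ((0.481352299451828, 0.3084823787212372), (0.013432519510388374, 0.04122444614768028), 68.93748474121094) axis 158.71685098384648 tool [0.0037 0.0019 0.1585]
red 80 [0.4637 0.3426 0.061 ] dir 117.41595085369697 0.03843691750115608
yel 83 [0.4473 0.33   0.0616] dir 147.68402559327146 0.04027782091104615
blue 65 [0.4941 0.3468 0.0616] dir 71.67020207047821 0.040378988580001524
white 35 [0.4714 0.3118 0.1051] dir 161.4961286917458
jar view px 5279
```

{"fn": "arm_command", "kwargs": {
  "motion": [
    {"dp":[0.0035,0.0018,0.02],"jaw":0,"twist":0},
    {"dp":[0,0,0.03],"jaw":0,"twist":0},
    {"dp":[0,0,0.03],"jaw":0,"twist":0},
    {"dp":[0,0,0.03],"jaw":0,"twist":0},
    {"dp":[0,0,0.02],"jaw":0,"twist":0},
    {"dp":[0,0,0],"jaw":0,"twist":0},
    {"dp":[0,0,0],"jaw":0,"twist":0}
  ]
}}

```text
clock: 31.83
ee_pos: [0.4812, 0.3086, 0.1285]
tool_rot: [-0.001, 0.179, 0.984, -0.001]
ft_force: [0.8, 0.8, 0.8]
gripper_width: 0.0427
grip_force: 0.0
```

```bash
python3 g.py
```

```text
tcp [0.4812 0.3086 0.1285] 159.32977857044526 q [-0.4923  0.5651 -0.2565  2.0314  0.2517  0.5768  0.2872] t 31.8333 w 0.04268195677693986
knob 2106 [0.4795 0.3088 0.1039] ((0.48099368810653687, 0.3082852065563202), (0.013762712478637695, 0.0412462092936039), 68.72945404052734) axis 158.77686528854474 tool [-0.     -0.0003  0.0285]
red 262 [0.462  0.3404 0.0604] dir 120.58520223541447 0.037317546938983905
yel 242 [0.4475 0.33   0.0615] dir 146.97807292040793 0.03992369422243509
blue 194 [0.4951 0.3458 0.0617] dir 69.41959672431531 0.04004334835620291
white 90 [0.4708 0.312  0.1049] dir 160.152504208804
```

{"fn": "arm_command", "kwargs": {
  "motion": [
    {"dp":[0,0,0.025],"jaw":0,"twist":0.4},
    {"dp":[0,0,0.025],"jaw":0,"twist":0},
    {"dp":[0,0,0],"jaw":0,"twist":0},
    {"dp":[0,0,0],"jaw":-1,"twist":0},
    {"dp":[0,0,0],"jaw":-1,"twist":0},
    {"dp":[0,0,0],"jaw":-1,"twist":0},
    {"dp":[0,0,0],"jaw":-1,"twist":0},
    {"dp":[0,0,0],"jaw":-1,"twist":0},
    {"dp":[0,0,0],"jaw":-1,"twist":0}
  ],
  "squeeze": 50
}}

```text
clock: 32.63
ee_pos: [0.4821, 0.3083, 0.0812]
tool_rot: [0.001, 0.183, 0.983, 0.0]
ft_force: [-1.9, -2.6, 5.3]
gripper_width: 0.0127
grip_force: 49.5
```

```bash
python3 -c "
from h import *
plan([.481,.3084,.0783],110)"
```

```text
t 32.63 tcp [0.4821 0.3083 0.0812] yaw 158.96 | tool d(mm) [ 1.1 -0.3  2.9] rows 1 each [ 0.0011 -0.0003  0.0029] twist first-before 49.0
```

{"fn": "arm_command", "kwargs": {
  "motion": [
    {"dp":[0,0,-0.001],"jaw":-1,"twist":4.9},
    {"dp":[0,0,0],"jaw":-1,"twist":4.9},
    {"dp":[0,0,0],"jaw":-1,"twist":4.9},
    {"dp":[0,0,0],"jaw":-1,"twist":4.9},
    {"dp":[0,0,0],"jaw":-1,"twist":4.9},
    {"dp":[0,0,0],"jaw":-1,"twist":4.9},
    {"dp":[0,0,0],"jaw":-1,"twist":4.9},
    {"dp":[0,0,0],"jaw":-1,"twist":4.9},
    {"dp":[0,0,0],"jaw":-1,"twist":4.9},
    {"dp":[0,0,0],"jaw":-1,"twist":4.9},
    {"dp":[0,0,0],"jaw":-1,"twist":0},
    {"dp":[0,0,0],"jaw":-1,"twist":0}
  ]
}}

```text
clock: 33.63
ee_pos: [0.4822, 0.3085, 0.0812]
tool_rot: [0.0, 0.573, 0.82, 0.001]
ft_force: [1.4, -3.6, 1.0]
gripper_width: 0.0128
grip_force: 51.6
```

```bash
python3 -c "
from h import *
plan([.481,.3084,.0783],110); o=r.get_obs(); print(o['ft_force'],o['ft_torque'],o['gripper_width'])"; python3 g.py
```

```text
t 33.63 tcp [0.4822 0.3085 0.0812] yaw 110.11 | tool d(mm) [ 0.3 -1.2  2.9] rows 1 each [ 0.0003 -0.0012  0.0029] twist first-before 0.1
[ 1.4354973  -3.59306755  1.00159549] [-0.78662712 -0.36047915 -0.00521265] 0.012833798244867432
tcp [0.4822 0.3085 0.0812] 110.10792110071634 q [-0.6736  0.6272  0.0074  2.0717 -0.0091  0.4414 -0.3084] t 33.6333 w 0.012833798244867432
knob 4679 [0.48  0.312 0.104] ((0.48038679361343384, 0.3088979423046112), (0.03725965693593025, 0.037020355463027954), 68.2796630859375) axis 110.23201547804439 tool [ 0.001  -0.0016 -0.0188]
red 398 [0.4682 0.3463 0.0615] dir 108.02299508382298 0.03928001895972536
yel 392 [0.4482 0.3302 0.0615] dir 146.46585786289305 0.038567035288066896
blue 391 [0.4966 0.345  0.0618] dir 65.88105488391791 0.03960479571369133
white 186 [0.4777 0.3181 0.1048] dir 106.05082529532912
```

{"fn": "arm_command", "kwargs": {
  "motion": [
    {"dp":[0,0,0],"jaw":-0.4,"twist":0},
    {"dp":[0,0,0],"jaw":-0.2,"twist":0},
    {"dp":[0,0,0],"jaw":-0.2,"twist":0},
    {"dp":[0,0,0],"jaw":-0.2,"twist":0},
    {"dp":[0,0,-0.02],"jaw":-0.2,"twist":0},
    {"dp":[0,0,-0.03],"jaw":-0.2,"twist":0},
    {"dp":[0,0,-0.03],"jaw":-0.2,"twist":0},
    {"dp":[0,0,-0.03],"jaw":-0.2,"twist":0},
    {"dp":[0,0,-0.02],"jaw":-0.2,"twist":0},
    {"dp":[0,0,0],"jaw":-0.2,"twist":0},
    {"dp":[0,0,0],"jaw":-0.2,"twist":0},
    {"dp":[0,0,0],"jaw":-0.2,"twist":0}
  ]
}}

```text
clock: 34.68
ee_pos: [0.4812, 0.3086, 0.2095]
tool_rot: [-0.0, 0.573, 0.819, -0.0]
ft_force: [0.4, -0.7, 0.2]
gripper_width: 0.0342
grip_force: 0.0
```

```bash
python3 g.py
python3 - <<'E'
from h import *
np.set_printoptions(precision=3,suppress=True)
im,d,P=cloud("wrist"); z=P[...,2]; m=np.isfinite(z)&(np.hypot(P[...,0]-.6,P[...,1]-.3167)<.05)&(z<.115)&(z>.06); print("jar px",m.sum())
for n in("side","scene"):
    im,d,P=cloud(n); 
    for t in["scoop","mat","reagent","beaker","slidebox","sampletub","marker"]:
        for x in nets.find_in(n,t)[:1]:
            b=np.round(x["box"]).astype(int); print(n,t,round(x["score"],2),b)
    z=P[...,2]; J=np.isfinite(z)&(np.hypot(P[...,0]-.6,P[...,1]-.3167)<.052)&(z>.068)&(z<.112)&(im.min(-1)>120)
    k,l,s,c=cv2.connectedComponentsWithStats(J.astype(np.uint8)); print("jar blobs",[(s[i].tolist(),np.nanmean(P[l==i],0)) for i in range(1,k) if s[i,4]>8])
E
```

```text
tcp [0.4812 0.3086 0.2095] 110.0302389522189 q [-0.6816  0.4424  0.017   1.9786 -0.0112  0.7214 -0.3082] t 34.6833 w 0.03423606165058848
knob 1072 [0.4811 0.3096 0.1038] ((0.48128917813301086, 0.3085900843143463), (0.013730550184845924, 0.040849171578884125), 20.487300872802734) axis 110.82997424228529 tool [-0.      0.0002  0.1095]
red 107 [0.4677 0.3465 0.0615] dir 109.68288407404097 0.04028312331503799
yel 115 [0.4473 0.3301 0.0616] dir 147.67238040067883 0.04019120517567908
blue 106 [0.4942 0.3467 0.0616] dir 71.24740828847968 0.040297664455548665
white 43 [0.4781 0.3178 0.1049] dir 109.33416350344329
jar px 9072
side scoop 0.65 [372 175 429 230]
side mat 0.75 [348 205 427 247]
side reagent 0.79 [193 270 225 321]
side beaker 0.86 [299 183 325 222]
side slidebox 0.91 [312 314 358 351]
side sampletub 0.42 [298 220 306 243]
side marker 0.54 [378 259 400 295]
jar blobs [([217, 325, 9, 8, 54], array([0.628, 0.288, 0.084])), ([196, 338, 13, 13, 78], array([0.624, 0.348, 0.102]))]
scene scoop 0.86 [107 259 198 318]
scene mat 0.74 [328 190 366 228]
scene reagent 0.59 [429 237 461 292]
scene beaker 0.88 [234 319 262 375]
scene slidebox 0.92 [334 191 366 227]
scene sampletub 0.97 [287 307 317 347]
scene marker 0.65 [229 223 282 248]
jar blobs []
```

{"fn": "arm_command", "kwargs": {
  "motion": [
    {"dp":[-0.0166,0.0224,-0.015],"jaw":-0.2,"twist":0},
    {"dp":[-0.0166,0.0224,-0.015],"jaw":-0.2,"twist":0},
    {"dp":[-0.0166,0.0224,-0.015],"jaw":-0.2,"twist":0},
    {"dp":[-0.0166,0.0224,-0.01],"jaw":-0.2,"twist":0},
    {"dp":[-0.0166,0.0224,0],"jaw":-0.2,"twist":0},
    {"dp":[0,0,0],"jaw":-0.2,"twist":0},
    {"dp":[0,0,0],"jaw":-0.2,"twist":0}
  ]
}}

```text
clock: 36.17
ee_pos: [0.6163, 0.2678, 0.2647]
tool_rot: [0.0, 0.575, 0.818, -0.0]
ft_force: [-0.6, 0.9, -0.5]
gripper_width: 0.0344
grip_force: 0.0
```

Run:
```python
from h import *
np.set_printoptions(precision=3,suppress=True)
im,d,P=cloud("wrist"); z=P[...,2]; save(im,"w50.png")
R=np.hypot(P[...,0]-.6,P[...,1]-.3167)
J=np.isfinite(z)&(R<.052)&(z>.070)&(z<.112)&(im.min(-1)>130)
k,l,s,c=cv2.connectedComponentsWithStats(cv2.erode(J.astype(np.uint8),np.ones((3,3)))); print("blobs",[(s[i].tolist(),np.nanmean(P[l==i],0)) for i in range(1,k) if s[i,4]>40])
print([(np.round(x["box"]).astype(int).tolist(),round(x["score"],2)) for x in nets.find_in("wrist","ball0_center")])
g=cv2.GaussianBlur(cv2.cvtColor(im,cv2.COLOR_RGB2GRAY),(5,5),1.2)
h=cv2.HoughCircles(g,cv2.HOUGH_GRADIENT,1,18,param1=80,param2=14,minRadius=9,maxRadius=18)
for u,v,rad in h[0]:
    q=P[int(v),int(u)]
    if np.hypot(q[0]-.6,q[1]-.3167)<.06: print(int(u),int(v),int(rad),q,im[int(v),int(u)])
D=np.isfinite(z)&(R>.062)&(z>.066)&(z<.09)&(np.hypot(P[...,0]-.481,P[...,1]-.308)>.05); print("off-jar deck px",D.sum())
```

```text
blobs [([332, 101, 44, 58, 934], array([0.621, 0.35 , 0.095]))]
[([355, 148, 375, 161], 0.8)]
337 197 11 [0.628 0.289 0.086] [150 144 135]
349 118 15 [0.612 0.354 0.102] [201 198 189]
364 136 12 [0.629 0.345 0.102] [202 202 198]
off-jar deck px 2407
```

Run:
```python
from h import *
im,d,P=cloud("wrist"); z=P[...,2]; R=np.hypot(P[...,0]-.6,P[...,1]-.3167)
J=np.isfinite(z)&(R<.0515)&(z>.068)&(z<.112); u0,v0,w,h=cv2.boundingRect((np.isfinite(z)&(R<.05)&(z<.112)&(z>.06)).astype(np.uint8)); print(u0,v0,w,h)
Z=np.where(J,z*1e3,0).astype(int)
for v in range(v0,v0+h,6): print(' '.join("%3d"%Z[v,u] if Z[v,u] else ' . ' for u in range(u0,u0+w,6)))
D=np.isfinite(z)&(R>.065)&(z>.066)&(z<.09)&(np.hypot(P[...,0]-.481,P[...,1]-.308)>.05)
k,l,s,c=cv2.connectedComponentsWithStats(D.astype(np.uint8)); print([(s[i].tolist(),np.round(np.nanmean(P[l==i],0),3),im[l==i].mean(0).astype(int)) for i in range(1,k) if s[i,4]>60])
```

```text
266 99 113 112
 .   .   .   .   .   .   .   .   .   .   .   .   .   .   .   .   .   .   . 
 .   .   .   .   .   .   .   .   .   .   .   .   81  83  80  .   .   .   . 
 .   .   .   .   .   .   .   .   .   .   .   76  84  85  98 100  98  .   . 
 .   .   .   .   .   .   .   .   .   .   .   .   83  96 101 102 100  .   . 
 .   .   .   .   .   .   .   .   .   .   .   .   79  98  99 102  99  81  . 
 .   .   .   .   .   .   .   .   .   .   .   .   .   .   97  98  82  95  . 
 .   .   .   .   .   .   .   .   .   .   .   .   .   .   76  83  99  99  99
 .   .   .   .   .   .   .   .   .   .   .   .   .   .   .   95 100 102 101
 .   .   .   .   .   .   .   .   .   .   .   .   .   .   .   .   98 101  99
 .   .   .   .   .   .   .   .   .   .   .   .   .   .   .   76  83  85  84
 .   .   .   .   .   .   .   .   .   .   .   .   .   .   .   .   81  82  80
 .   .   .   .   .   .   .   .   .   .   .   .   .   .   .   .   .   .   . 
 .   .   .   .   .   .   .   .   .   .   .   .   .   .   .   .   .   .   . 
 .   .   .   .   .   .   .   .   .   .   .   .   .   .   .   .   .   .   . 
 .   .   .   .   .   .   .   .   .   .   .   .   .   .   .   .   .   .   . 
 .   .   .   .   .   .   .   .   .   .   .   .   .   .   .   .   .   .   . 
 .   .   .   .   .   .   .   .   .   .   .   80  83  82  .   .   .   .   . 
 .   .   .   .   .   .   .   .   .   .   .   84  85  83  .   .   .   .   . 
 .   .   .   .   .   .   .   .   .   .   .   79  82  81  .   .   .   .   . 
[([573, 0, 67, 71, 1694], array([0.785, 0.493, 0.079]), array([37, 20, 56])), ([375, 272, 55, 29, 748], array([0.713, 0.229, 0.08 ]), array([90, 60, 36]))]
```

```bash
python3 -c "
from bench import r
print(r.hand_in())"
```

```text
the job is handed in; nothing more can be done
None
```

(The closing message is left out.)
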